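# Ease a long vial rack in behind the bench tap

## Robot

A 7-joint arm with a two-finger parallel gripper is mounted at the origin on the work surface. World frame = base frame: x ahead of the robot, y to its left, z up, the work surface at z = 0. Lengths are in mm, angles in rad, forces in N, time in s.
With the tool pointing down it reaches from about 350 to 900 mm from the base axis. Payload 19.9 kg.
Tool frame: the origin (TCP) lies midway between the tips of the shut fingers; the grasp point (between the pads) lies arm.grip_depth behind it (arm.grip_depth is the distance from the TCP to the grasp point, in mm); x points along the fingers, y is the direction in which the jaws open and shut, and the axes are right-handed (so a half turn about x gives the same grasp; the last joint's range is limited). The gripper opens to 94 mm and grips with 3 to 60 N. Pads are 16 mm wide; open, the fingers measure 119 mm over their backs; the gripper's body (75 mm by 177 mm) begins 78 mm behind the grasp point.
Start: joints at [-1.306, 0.417, -0.01, 1.614, 0.005, 1.111, -0.053], TCP at [188.746, 595.794, 177.725] pointing down, gripper open.
Joint ranges: [-2.81, 2.81], [-0.39, 2.02], [-1.27, 1.25], [0.06, 2.57], [-1.19, 4.33], [0.19, 2], [-2.82, 2.82]. Speed limits (rad/s): [1.89, 1.89, 2.39, 2.39, 3.01, 3.01, 3.01].

## Interface

Orientations are given as a unit quaternion [x, y, z, w].
In Python, from cell import arm, optics gives the robot as it stands.
- The arm moves only by the tool jog_arm, never from a script. Its argument "targets" is a list of rows, each a list of 7 numbers: the closure in counts, from 0 (fully open) to 255 (shut), then the shift along the world's x, y, z in m, then the turn, a rotation vector about the world's x, y, z in degrees. A call has 1 to 20 rows; each row shifts and turns the pose as measured when the row begins; what a row does not reach is not made up. A row lasts 1/12 s, in which the tool goes at most 41.7 mm and 7.16 degrees, less where a joint would pass 70% of its speed; a pose out of reach is approached as far as the arm can. A call is refused whole if a number of a shift passes 0.0417 or a number of a turn 7.16, either way. A call with a gripper value outside its range is refused whole. The fingers move at their own pace and stop on an object; "squeeze" is the grip in N (left out, the last holds). Time passes only in rows, so rows that do not move let the fingers close. It gives the time, the measured TCP pose, the force and the opening at its end, in the units of the state.
- arm.observe(): the state, without advancing time (a new reading comes with each control period).
- optics.get_image(name): name is "side" or "top" or "wrist"; returns a dict with "image" (480x640x3 uint8, red, green, blue), "fx", "fy", "cx", "cy" (pixels), "xyz" and "rotation" of the camera in the world; the wrist camera has in their place "hand_eye" (4x4, takes a point from camera to tool coordinates, whose origin is the TCP and whose axes are the tool frame's). Camera axes: x right, y up, looking along -z (the intrinsics and any distortion apply to the point x, -y, -z); pixel columns grow to the right and rows downward; lengths in mm; the calibration is good to about 2 mm. A picture is of the moment at which its call begins: read the wrist's pose just before it. There is no depth.
- arm.hand_in(): hands the job in, once; it reports no verdict.
The state is a dict: "t": time; "joint_positions": joint angles; "qvel": joint speeds; "joint_efforts": joint torques, N m; "tcp_pos": TCP position; "tool_rot": TCP orientation; "contact_force": force on the tool from outside, world axes, zero at the start; "moment": the same for the moment, N m; "width": opening from 0.0 (shut) to 1.0 (fully open).
Only numpy, scipy, OpenCV 4.12 (cv2) and the standard library are available. Lean on these libraries where they do the work, as an engineer would, in place of code of your own. Each camera call takes 0.05 s, during which the arm holds its last target.

## Task

Push the long vial rack back into its bay: the strip of bench along the foot of the trunking, behind the tap and between the balance and the stirrer. It is full, so slide it flat on the bench with your fingertips and never pick it up or tip it: get its left end in behind the tap first, then swing the right end round, and leave the whole rack standing flush against the trunking. Leave the other things on the bench where they are.

Things in the scene. Friction and masses are not known exactly. Their poses are not given: they have to be found in the camera images.
- rack: Long white block rack full of capped amber vials, loose on the bench: 56 mm (its x) by 280 mm (its y) and 30 mm high, vial caps up to 54 mm; about 0.5 kg. Origin at the centre of its underside; +y points to its left end, +x to its rear face (the one that goes against the trunking). At the start it lies in front of the tap, towards the robot, with its left end to the right (-y) of the tap, turned at most 0.3 rad from parallel to the trunking.
- rack_left_end (a point): Centre of the rack's left (+y) end face, 15 mm above its underside, 28 mm from the front and rear faces.
- rack_right_end (a point): Centre of the rack's right (-y) end face, 15 mm above its underside, 28 mm from the front and rear faces.
- spine: Aluminium bench trunking with sockets in its lid, fixed along the back of the bench: 920 mm long (its y), 55 mm deep, 63 mm high. Origin at the foot of its upright front face, half-way along; x points away from the robot into the trunking, so the front face is its plane x = 0 and the bay lies at negative x. The bay runs along the front face for at least 360 mm, from the balance (y of +180 to +195 mm) to the stirrer (y of -180 to -200 mm).
- tap: White bench tap (vacuum outlet), a fixed post 87 mm high: round foot 48 mm across and 10 mm high, pillar 30 to 33 mm across, a grey knob 34 mm across on top and a nozzle 60 mm up reaching 50 mm towards the robot. Origin at the centre of its foot; axes parallel to the trunking's. It stands 108 mm in front of the trunking's face, so 84 mm of bench are clear between its foot and the trunking, and about 90 to 145 mm from its centre to the balance.
- balance: White precision balance, heavy and fixed: 300 mm deep (its x) by 210 mm wide (its y), steel pan on top up to 76 mm. Origin at the centre of its underside. It closes the left (+y) end of the bay and stands out past the tap towards the robot.
- stirrer: White magnetic stirrer with a steel top, heavy and fixed: 115 mm deep (its x) by 130 mm wide (its y), 50 mm high. Origin at the centre of its underside. It closes the right (-y) end of the bay.
- amber_bottle: Loose amber bottle, 50 mm across, 92 mm high, standing right of the rack; origin at the centre of its underside. Leave it.
- sample_jar: Loose capped jar, 60 mm across, 70 mm high, standing right of the rack; origin at the centre of its underside. Leave it.
- beaker: Loose glass beaker, 60 mm across, 75 mm high, standing right of the rack; origin at the centre of its underside. Leave it.
- loose_vial: One loose capped amber vial, 25 mm across, 49 mm high, standing on the bench between the balance and the tap, on the robot's side of the tap; origin at the centre of its underside. Leave it.
- weigh_dish: Loose white weighing dish, 70 mm across, 18 mm high, on the balance's pan; origin at the centre of its underside. Leave it.
- tip_box: Loose blue pipette-tip box, 85 by 122 mm, 54 mm high, at the far left; origin at the centre of its underside. Leave it.

How it is judged:
By the outcome, as a careful person would: the job done as asked, in the order asked, and still so for the second after the job is handed in, with the robot touching nothing.
It also fails if it takes over 70 s, if anything falls off the work surface, if the arm or the gripper's body presses on something with over 40 N, if the wrist force passes 120 N, or if a joint passes its speed limit or range.

## Working session

There is one attempt and no reset: what is moved stays moved. The work goes in short steps, Python scripts to look and compute and a tool call to move; the robot and the scene stay as the last step left them, time stands still between calls to the robot, and variables do not carry over. Pictures are saved under pics/ and viewed, and the job is handed in when it is done.

Besides the shell and the picture viewer there is one more tool, called as name(argument=value, ...), one argument or row to a line, values as JSON. jog_arm: Moves the arm, as the interface text tells. Its arguments: {"type":"object","properties":{"targets":{"type":"array"},"squeeze":{"type":"number"}},"required":["targets"]}

```bash
mkdir -p pics; ls
python3 - <<'E'
from cell import arm, optics
import cv2, json
print(arm.observe()); print(arm.grip_depth)
for n in ["side","top","wrist"]:
    d=optics.get_image(n); cv2.imwrite(f"pics/{n}0.png",d["image"][:,:,::-1])
    print(n,{k:(v.tolist() if hasattr(v,'tolist') else v) for k,v in d.items() if k!="image"})
E
```

```text
pics
{'t': 0.0, 'joint_positions': array([-1.3054731 ,  0.41793127, -0.01029533,  1.61413301,  0.00473432,
        1.11070028, -0.05300138]), 'qvel': array([ 1.34571118e-03,  6.25624685e-04, -1.54461104e-04, -3.29269606e-04,
        8.85955040e-04,  1.47618496e-04,  5.29684065e-05]), 'joint_efforts': array([ 6.09033505e-04, -8.51228571e+01,  6.39339834e-01, -4.25992477e+01,
       -4.87898709e-02,  1.85433438e-02,  1.08613681e-04]), 'tcp_pos': array([188.68213884, 595.43444733, 177.16930746]), 'tool_rot': array([ 0.10764218,  0.69882205, -0.10845411,  0.69878366]), 'contact_force': array([-0.06065029, -0.47896046, -0.58384394]), 'moment': array([-0.00489196,  0.00439219, -0.04110586]), 'width': 1.0026033276148716}
18.8
side {'fx': 493.5868972671365, 'fy': 493.5868972671365, 'cx': 329.17774903324437, 'cy': 240.71445546656068, 'xyz': [481.74175857514723, -887.6070008276221, 801.1029266630353], 'rotation': [0.45095692494115275, -0.009692775079130644, -0.015099676850790878, 0.8923653409438798]}
top {'fx': 506.39737098891146, 'fy': 506.39737098891146, 'cx': 321.9676348808623, 'cy': 237.24254331531947, 'xyz': [184.3016299199268, 92.28402318108564, 1620.920278106034], 'rotation': [-0.07591903622588912, 0.08181199530083397, 0.7162013729748711, -0.6889112357280421]}
wrist {'fx': 364.13379758531636, 'fy': 364.13379758531636, 'cx': 320.750002357153, 'cy': 240.58023805364988, 'hand_eye': [[-0.00037835016263032637, 0.22644351394395756, -0.9740242254912687, -206.61878250059408], [0.9999993418111283, -0.0009693461323705723, -0.000613795881457511, 0.48237380753068937], [-0.0010831567120566858, -0.974023816629135, -0.22644299814908994, -65.01210854760623], [0.0, 0.0, 0.0, 1.0]]}
```

View pics/side0.png

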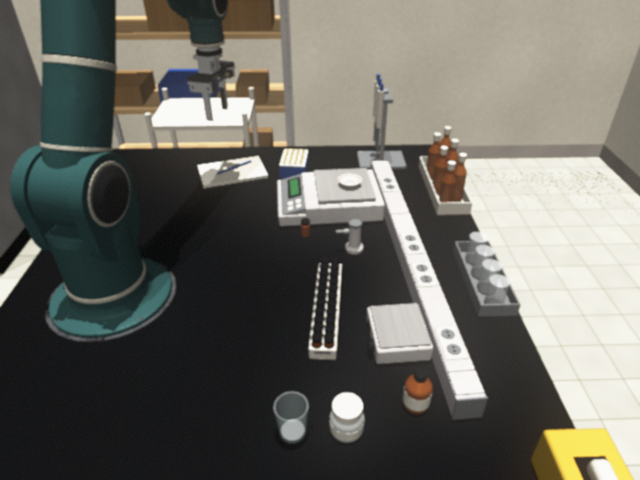

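View pics/top0.png

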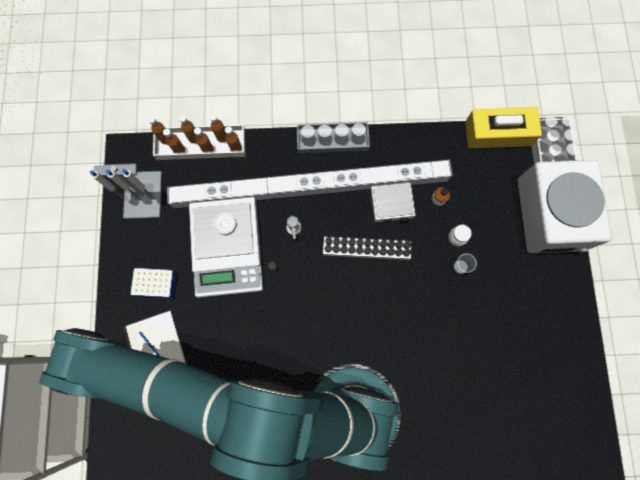

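View pics/wrist0.png

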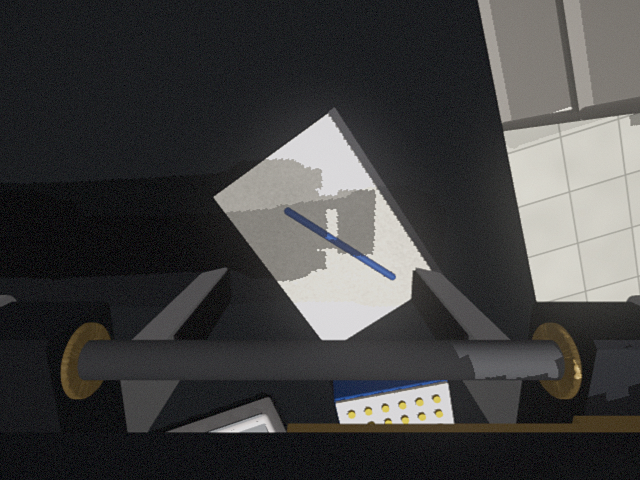

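```bash
cat > h.py <<'E'
import numpy as np, cv2
from scipy.spatial.transform import Rotation as R
from cell import arm, optics
def get(n,save=None):
    st=arm.observe(); d=optics.get_image(n)
    if n=="wrist":
        H=np.array(d["hand_eye"]); T=np.eye(4); T[:3,:3]=R.from_quat(st["tool_rot"]).as_matrix(); T[:3,3]=st["tcp_pos"]
        M=T@H; d["Rm"]=M[:3,:3]; d["C"]=M[:3,3]
    else:
        d["Rm"]=R.from_quat(d["rotation"]).as_matrix(); d["C"]=np.array(d["xyz"])
    if save: cv2.imwrite(f"pics/{save}.png",d["image"][:,:,::-1])
    return d
def ray(d,u,v):
    r=np.array([(u-d["cx"])/d["fx"],-(v-d["cy"])/d["fy"],-1.0]); r=d["Rm"]@r; return r/np.linalg.norm(r)
def onz(d,u,v,z):
    r=ray(d,u,v); return d["C"]+r*(z-d["C"][2])/r[2]
def proj(d,p):
    q=d["Rm"].T@(np.array(p)-d["C"]); return d["cx"]-d["fx"]*q[0]/q[2], d["cy"]+d["fy"]*q[1]/q[2]
def crop(d,x0,y0,x1,y1,s,name):
    c=d["image"][y0:y1,x0:x1,::-1]; cv2.imwrite(f"pics/{name}.png",cv2.resize(c,None,fx=s,fy=s,interpolation=cv2.INTER_CUBIC))
E
python3 - <<'E'
from h import *
d=get("top"); crop(d,160,150,470,310,2.5,"topc0")
print([k for k in d.keys()])
d=get("side"); crop(d,270,150,490,420,2.2,"sidec0")
E
```

```text
['image', 'fx', 'fy', 'cx', 'cy', 'xyz', 'rotation', 'Rm', 'C']
```

View pics/topc0.png

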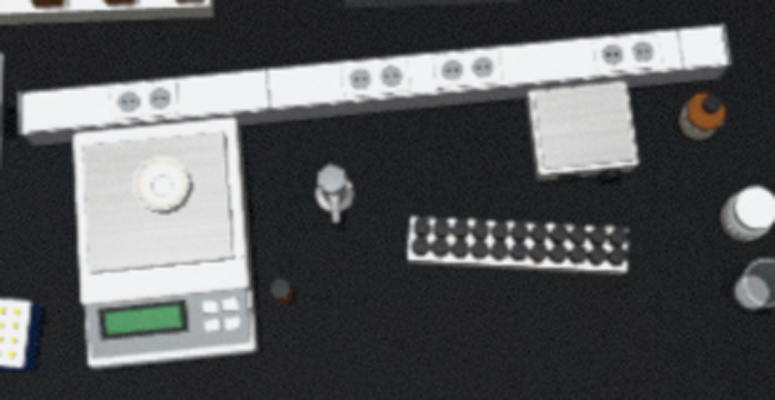

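View pics/sidec0.png

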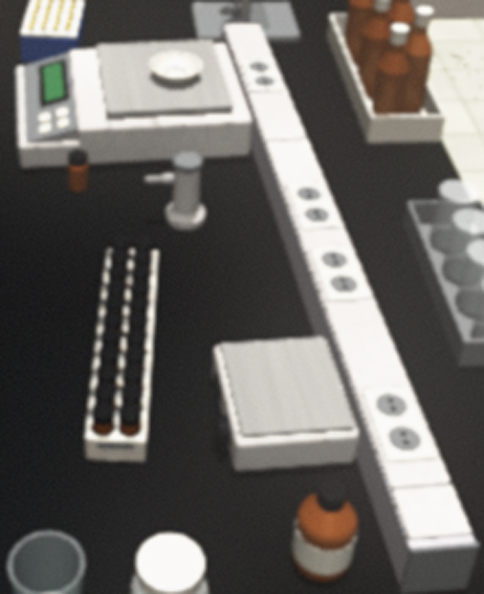

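Run:
```python
from h import *
d=get("top"); g=cv2.cvtColor(d["image"],cv2.COLOR_RGB2GRAY); cv2.imwrite("pics/g0.png",g)
for c in (265,290,320,350,365,420,440): print(c,g[165:205,c].tolist())
crop(d,255,165,425,270,4.6,"topd0")
s=get("side"); crop(s,300,210,440,370,3.6,"sided0")
```

```text
265 [36, 30, 34, 34, 29, 36, 32, 31, 28, 28, 34, 43, 111, 201, 237, 239, 238, 240, 239, 239, 240, 240, 240, 241, 241, 241, 241, 230, 169, 111, 83, 81, 83, 76, 48, 35, 38, 33, 34, 30]
290 [29, 28, 29, 31, 35, 28, 32, 27, 32, 62, 156, 238, 242, 241, 242, 242, 242, 242, 242, 241, 242, 241, 242, 242, 241, 227, 138, 86, 82, 82, 80, 66, 33, 32, 33, 34, 35, 34, 29, 29]
320 [36, 30, 36, 33, 30, 31, 60, 148, 233, 241, 241, 240, 232, 218, 196, 183, 195, 218, 224, 238, 234, 225, 227, 164, 89, 81, 84, 76, 68, 37, 28, 30, 28, 36, 35, 31, 31, 30, 35, 34]
350 [29, 29, 28, 54, 143, 225, 236, 237, 220, 180, 168, 150, 147, 164, 181, 221, 239, 241, 240, 227, 160, 88, 83, 84, 82, 68, 31, 29, 35, 33, 35, 33, 33, 31, 24, 31, 36, 30, 34, 29]
365 [35, 38, 71, 167, 237, 240, 242, 242, 242, 241, 241, 242, 242, 241, 242, 242, 241, 234, 205, 154, 92, 81, 79, 76, 51, 28, 30, 34, 27, 31, 32, 30, 32, 34, 28, 30, 28, 32, 31, 33]
420 [241, 237, 223, 193, 175, 170, 172, 176, 199, 231, 240, 233, 188, 168, 101, 82, 81, 79, 70, 44, 29, 31, 28, 35, 32, 31, 28, 31, 34, 34, 30, 36, 32, 27, 30, 28, 31, 27, 33, 35]
440 [241, 242, 241, 241, 242, 242, 242, 241, 242, 241, 229, 170, 99, 82, 83, 79, 70, 44, 32, 34, 34, 31, 62, 91, 83, 72, 69, 73, 80, 86, 94, 96, 93, 95, 92, 80, 65, 75, 87, 90]
```

View pics/topd0.png

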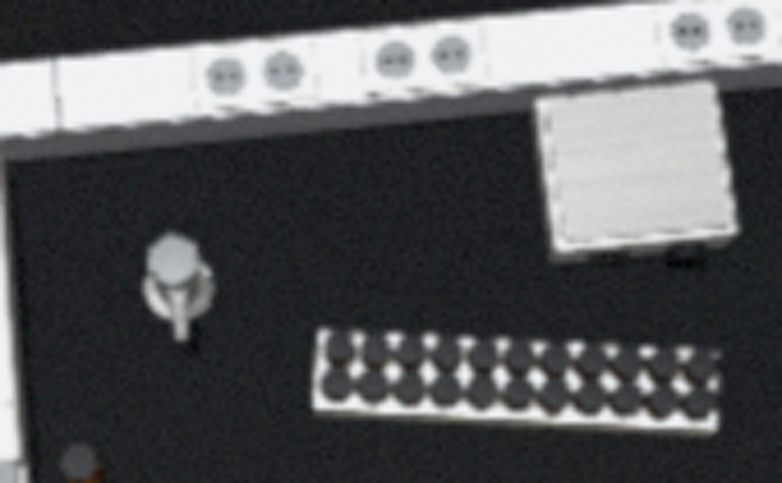

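View pics/sided0.png

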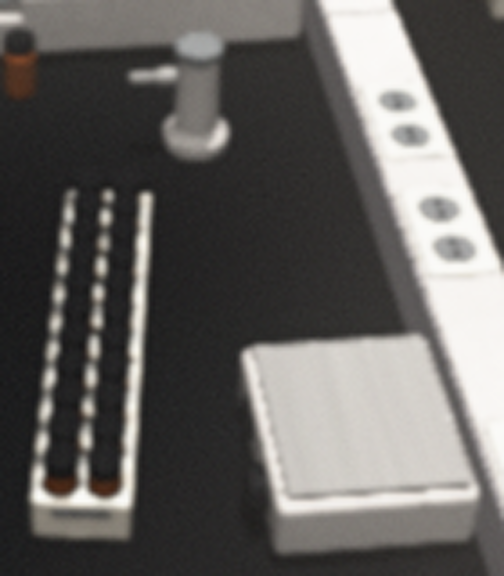

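Run:
```python
from h import *
t=get("top"); s=get("side")
T=lambda u,v,z: onz(t,255+u/4.6-.4,165+v/4.6-.4,z).round(1)
S=lambda u,v,z: onz(s,300+u/3.6-.4,210+v/3.6-.4,z).round(1)
# spine foot line z=0: from scan cols
pts=np.array([onz(t,c,v,0) for c,v in ((265,198.7),(290,196.2),(320,193.5),(350,190.5),(365,189),(420,183.7),(440,181.8))]); print(pts.round(1)[:,:2])
k=np.polyfit(pts[:,1],pts[:,0],1); print("spine x=",k, np.arctan(k[0]))
pl=np.array([onz(t,c,v,63) for c,v in ((265,193),(290,190.8),(320,188),(350,185),(440,176.2))]);print(pl.round(1)[:,:2])
print("spine ends",onz(t,160+22/2.5,150+134/2.5,0),onz(t,160+727/2.5,150+68/2.5,0))
for n,p in dict(LF=(314,410),LR=(320,327),RF=(717,432),RR=(720,350)).items(): print("rack T",n,T(*p,30))
for n,p,z in (("RF",(33,535),0),("RR",(128,538),0),("RFt",(33,500),30),("RRt",(130,502),30),("LRt",(147,193),30),("LFt",(70,190),30)): print("rack S",n,S(*p,z))
print("tap T",T(178,291,10),"S",S(196,136,10), "knobT",T(173,258,87),"knobS",S(200,45,87))
for p in ((534,99),(716,83),(738,232),(556,250)): print("stir T",T(*p,50))
for p in ((245,350),(278,510),(476,493)): print("stir S",S(*p,50))
print("stir S foot",S(278,552,0))
print("bal foot right T",onz(t,160+252/2.5,150+352/2.5,0), T(8,160,0),T(25,440,0))
print("bal S foot",onz(s,270+248/2.2,150+155/2.2,0),onz(s,270+22/2.2,150+162/2.2,0))
print("vial T",T(79,462,49),"jar,beaker,bottle")
for p,z in (((704,112),92),((752,214),70),((757,285),75)): print(onz(t,160+p[0]/2.5,150+p[1]/2.5,z).round(0))
```

```text
[[ 691.6  256.3]
 [ 697.2  172.6]
 [ 702.8   72. ]
 [ 709.5  -28.9]
 [ 712.9  -79.5]
 [ 724.5 -265.7]
 [ 728.6 -333.6]]
spine x= [-6.27979130e-02  7.07732298e+02] -0.06271555828320519
[[ 691.1  249.6]
 [ 695.4  169.1]
 [ 701.2   72.1]
 [ 707.7  -25.1]
 [ 726.6 -318.8]]
spine ends [686.78594459 576.35652618   0.        ] [ 7.43559667e+02 -3.71586686e+02  2.27373675e-13]
rack T LF [491.5  71.   30. ]
rack T LR [550.5  64.5  30. ]
rack T RF [ 465.2 -208.    30. ]
rack T RR [ 523.3 -214.6   30. ]
rack S RF [ 466.7 -209.    -0. ]
rack S RR [ 521.1 -212.9    0. ]
rack S RFt [ 467.3 -209.2   30. ]
rack S RRt [ 522.  -212.5   30. ]
rack S LRt [546.5  63.5  30. ]
rack S LFt [493.5  68.5  30. ]
tap T [585.3 164.1  10. ] S [587.9 153.7  10. ] knobT [589.4 163.4  87. ] knobS [588.6 159.7  87. ]
stir T [705.7 -93.3  50. ]
stir T [ 712.7 -223.1   50. ]
stir T [ 602.8 -229.9   50. ]
stir T [ 594.7 -101.9   50. ]
stir S [ 595.8 -113.2   50. ]
stir S [ 601.5 -238.3   50. ]
stir S [ 712.3 -229.7   50. ]
stir S foot [ 606.  -225.9    0. ]
bal foot right T [384.13157692 274.11501289   0.        ] [690.4 285.2   0. ] [483.6 275.4   0. ]
bal S foot [682.26856692 293.35343375   0.        ] [385.39686181 286.02554281   0.        ]
vial T [457.9 233.2  49. ] jar,beaker,bottle
[ 654. -311.   92.]
[ 525. -364.   70.]
[ 434. -360.   75.]
```

```bash
cat > plan.py <<'E'
import numpy as np, heapq
# spine frame. rack centre (x,y), th rot (neg = left end to +x)
TAP=np.array([-108,63.]); STx=-120; STy=-196; BAL=183
def clear(x,y,th):
    c,s=np.cos(th),np.sin(th)
    P=np.array([[28,140],[28,-140],[-28,-140],[-28,140]],float)
    Q=P@np.array([[c,s],[-s,c]])+[x,y]
    m=-Q[:,0].max()+3   # spine (contact permitted)
    m=min(m,BAL-Q[:,1].max())
    q=np.array([[c,s],[-s,c]])@(TAP-[x,y]); dd=np.abs(q)-[28,140]
    m=min(m,np.hypot(*np.maximum(dd,0))+min(dd.max(),0)-24)
    # stirrer: convex quadrant x>STx & y<STy ; separating axis
    sep=[Q[:,1].min()-STy, STx-Q[:,0].max()]
    q=np.array([[c,s],[-s,c]])@(np.array([STx,STy])-[x,y])
    # rack axis +x,+y normals: support of quadrant
    for n,h in ((np.array([c,s]),28),(np.array([-s,c]),140),(-np.array([c,s]),28),(-np.array([-s,c]),140)):
        # quadrant dirs (1,0),(0,-1); min of n.p over quadrant finite if n.x>=0, n.y<=0
        if n[0]>=-1e-9 and n[1]<=1e-9: sep.append(n@(np.array([STx,STy])-[x,y])-h)
    return min(m,max(sep))
if __name__=="__main__":
    X=np.arange(-240,-27,4.);X=np.append(X[:-1],[-28.]);Y=np.arange(-200,41,5.);A=np.arange(-1.0,0.021,.025)
    A=np.arange(-40,1)*.025
    C=np.array([[[clear(x,y,a) for a in A] for y in Y] for x in X])
    ix=lambda v,G:int(np.abs(G-v).argmin())
    st=(ix(-204,X),ix(-161,Y),ix(-.157,A))
    w={}
    for name,pen in (("maxclear",None),):
        d={st:C[st]};pq=[(-C[st],0,st)];par={}
        best={st:(-C[st],0)}
        while pq:
            b,L,n=heapq.heappop(pq)
            if best[n]<(b,L):continue
            for dx in(-1,0,1):
              for dy in(-1,0,1):
                for da in(-1,0,1):
                    m=(n[0]+dx,n[1]+dy,n[2]+da)
                    if m==n or min(m)<0 or m[0]>=len(X) or m[1]>=len(Y) or m[2]>=len(A):continue
                    k=(max(b,-C[m]),L+np.hypot(4*dx,5*dy)+abs(da)*3)
                    k=(max(b,min(-C[m],-2.)) if False else max(b,-min(C[m],CAP)) if (CAP:=6.) else 0,L+np.hypot(4*dx,5*dy)+abs(da)*3)
                    if m not in best or k<best[m]: best[m]=k;par[m]=n;heapq.heappush(pq,(*k,m))
        for gy in (0,10,-20,20):
            g=(ix(-28,X),ix(gy,Y),ix(0,A)); 
            print(gy,best.get(g),C[g])
        g=(ix(-32,X),ix(0,Y),ix(0,A)); print(best.get(g))
        p=[];n=g
        while n!=st:p.append(n);n=par[n]
        for n in p[::-1][::3]: print(X[n[0]],Y[n[1]],round(A[n[2]],3),round(C[n],1))
        # which min |angle| feasible
        for amin in (-.3,-.35,-.4,-.45,-.5,-.55,-.6):
            k=[(C[:,j,i].max()) for i in [ix(amin,A)] for j in range(0,len(Y),4)]
            print(amin,np.round(k,0))
E
python3 plan.py
```

```text
0 (np.float64(-3.0), np.float64(344.6906028855526)) 3.0
10 (np.float64(-3.0), np.float64(349.4968513604183)) 3.0
-20 (np.float64(-3.0), np.float64(335.0781059358212)) 3.0
20 (np.float64(-3.0), np.float64(354.303099835284)) 3.0
(-6.0, np.float64(340.6906028855526))
-200.0 -160.0 -0.15 56.5
-188.0 -160.0 -0.15 44.6
-176.0 -160.0 -0.15 32.8
-164.0 -155.0 -0.15 21.6
-152.0 -140.0 -0.225 15.7
-140.0 -125.0 -0.3 12.1
-128.0 -110.0 -0.375 8.9
-116.0 -95.0 -0.425 6.7
-108.0 -80.0 -0.425 7.0
-100.0 -65.0 -0.425 7.8
-92.0 -50.0 -0.4 6.1
-80.0 -45.0 -0.325 9.0
-72.0 -45.0 -0.25 8.4
-60.0 -35.0 -0.175 11.1
-48.0 -20.0 -0.1 9.2
-36.0 -5.0 -0.025 7.5
-0.3 [85. 91. 93. 76. 62. 50. 42. 40. 44. 50. 41. 21.  1.]
-0.35 [83. 90. 92. 76. 60. 47. 37. 34. 37. 44. 42. 22.  2.]
-0.4 [81. 89. 93. 75. 59. 45. 33. 28. 30. 37. 43. 23.  3.]
-0.45 [78. 87. 94. 76. 59. 43. 30. 23. 23. 31. 39. 25.  5.]
-0.5 [75. 85. 95. 77. 60. 43. 28. 19. 17. 24. 34. 27.  7.]
-0.55 [72. 83. 93. 78. 61. 44. 28. 15. 11. 17. 28. 29.  9.]
-0.6 [69. 80. 91. 78. 62. 45. 29. 14.  6. 10. 21. 32. 12.]
```

Run:
```python
from plan import *
def tip(x,y,a): # tool block at right end: 56 wide? fingers 50 x 20 deep
    # points of tool outline against stirrer quadrant
    c,s=np.cos(a),np.sin(a); m=99
    for px in(-25,-12,0,12,25):
        for py in(-140,-160):
            X=x+c*px-s*py; Y=y+s*px+c*py
            # dist to quadrant
            m=min(m,np.hypot(max(STx-X,0),max(Y-STy,0)) if (X<STx or Y>STy) else -5)
    return m
for a in np.arange(-.6,0,.05):
    best=[]
    for y in range(-100,31,2):
        r=[(min(clear(x,y,a),tip(x,y,a)),x) for x in range(-140,-27,2)]
        m=max(r); 
        if m[0]>=5: best.append((y,m[1],round(m[0],1)))
    if best:
        y,x,m=best[-1]; print(round(a,2),best[0],best[-1],"corner",round(y+28*np.sin(a)+140*np.cos(a)), round(x+28*np.cos(a)-140*np.sin(a)))
```

```text
-0.6 (-100, -126, np.float64(25.4)) (-36, -106, np.float64(5.6)) corner 64 -4
-0.55 (-100, -120, np.float64(22.2)) (-34, -100, np.float64(5.5)) corner 71 -3
-0.5 (-100, -120, np.float64(16.6)) (-32, -94, np.float64(5.3)) corner 77 -2
-0.45 (-100, -118, np.float64(11.7)) (-32, -90, np.float64(5.5)) corner 82 -4
-0.4 (-100, -118, np.float64(5.8)) (-28, -84, np.float64(5.5)) corner 90 -4
-0.35 (-32, -78, np.float64(5.1)) (-22, -78, np.float64(5.3)) corner 100 -4
-0.3 (-30, -72, np.float64(5.8)) (-14, -72, np.float64(5.1)) corner 111 -4
-0.25 (-28, -66, np.float64(6.8)) (4, -64, np.float64(5.2)) corner 133 -2
-0.2 (-28, -60, np.float64(6.2)) (22, -58, np.float64(5.1)) corner 154 -3
-0.15 (-28, -52, np.float64(6.1)) (30, -52, np.float64(6.4)) corner 164 -3
-0.1 (-28, -46, np.float64(6.3)) (30, -48, np.float64(9.2)) corner 167 -6
-0.05 (-28, -40, np.float64(7.0)) (30, -44, np.float64(11.8)) corner 168 -9
```

```bash
cat >> h.py <<'E'
O=np.array([701.3,102.]); PSI=0.0627
def s2w(x,y,th=0):
    c,s=np.cos(PSI),np.sin(PSI); return np.array([O[0]+c*x-s*y,O[1]+s*x+c*y,th+PSI])
def w2s(x,y,th=0):
    c,s=np.cos(PSI),np.sin(PSI); x-=O[0];y-=O[1]; return np.array([c*x+s*y,-s*x+c*y,th-PSI])
def tool():
    st=arm.observe(); M=R.from_quat(st["tool_rot"]).as_matrix()
    yaw=np.arctan2(-M[0,1],M[1,1]) # angle of tool y from world y
    return st,M,(yaw+np.pi/2)%np.pi-np.pi/2
def fing(rx,ry,rth,px,py): # rack pose (spine frame) -> world tcp xy for a rack-frame point
    w=s2w(rx,ry,rth); c,s=np.cos(w[2]),np.sin(w[2]); return np.array([w[0]+c*px-s*py,w[1]+s*px+c*py,w[2]])
E
python3 - <<'E'
from h import *
st,M,yaw=tool(); print(M.round(3),yaw,st["t"],st["tcp_pos"].round(1))
print("up",fing(-204.5,-161.5,-.157,-28-30,30))
print("contact",fing(-204.5,-161.5,-.157,-28-8,30), "end",fing(-149,-155,-.45,-36,30))
E
```

```text
[[ 0.     0.302  0.953]
 [-0.     0.953 -0.302]
 [-1.    -0.     0.   ]] -0.3067785497317921 0.45 [188.7 595.8 177.7]
up [ 4.52403760e+02 -3.66683937e+01 -9.43000000e-02]
contact [ 4.74306015e+02 -3.87399204e+01 -9.43000000e-02] end [ 5.40302053e+02 -2.06568069e+01 -3.87300000e-01]
```

jog_arm(
  targets=[
    [0, 0.0155, -0.0372, 0, 0, 0, 0.7],
    [0, 0.0155, -0.0372, 0, 0, 0, 0.7],
    [0, 0.0155, -0.0372, 0, 0, 0, 0.7],
    [0, 0.0155, -0.0372, 0, 0, 0, 0.7],
    [0, 0.0155, -0.0372, 0, 0, 0, 0.7],
    [0, 0.0155, -0.0372, 0, 0, 0, 0.7],
    [0, 0.0155, -0.0372, 0, 0, 0, 0.7],
    [0, 0.0155, -0.0372, 0, 0, 0, 0.7],
    [0, 0.0155, -0.0372, 0, 0, 0, 0.7],
    [0, 0.0155, -0.0372, 0, 0, 0, 0.7],
    [0, 0.0155, -0.0372, 0, 0, 0, 0.7],
    [0, 0.0155, -0.0372, 0, 0, 0, 0.7],
    [0, 0.0155, -0.0372, 0, 0, 0, 0.7],
    [0, 0.0155, -0.0372, 0, 0, 0, 0.7],
    [0, 0.0155, -0.0372, 0, 0, 0, 0.7],
    [0, 0.0155, -0.0372, 0, 0, 0, 0.7],
    [0, 0, 0, 0, 0, 0, 0],
  ],
)

```text
t: 1.87
tcp_pos: [436.0, -22.6, 179.2]
tool_rot: [0.036, 0.705, -0.031, 0.708]
contact_force: [-0.3, -0.4, -0.3]
width: 1.001
```

Run:
```python
from h import *
d=get("wrist","wrist1"); st,M,yaw=tool(); print(st["tcp_pos"],yaw)
```

```text
[435.03086169 -20.06102838 178.93101057] -0.0954128221419146
```

View pics/wrist1.png

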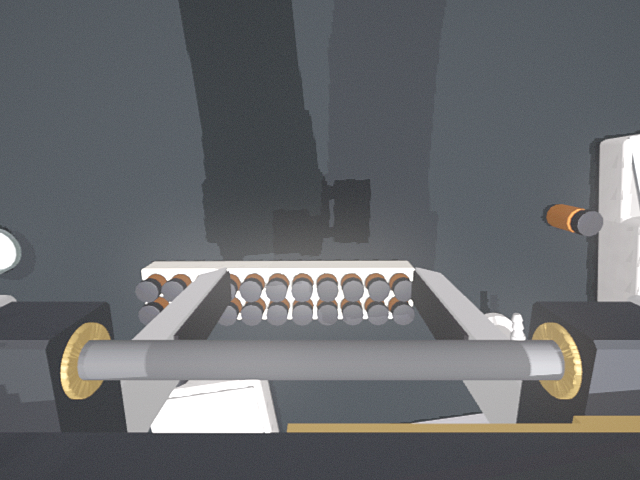

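jog_arm(
  targets=[
    [0, 0.008, -0.009, -0.035, 0, 0, 0],
    [0, 0.008, -0.009, -0.035, 0, 0, 0],
    [0, 0, 0, -0.035, 0, 0, 0],
    [0, 0, 0, -0.035, 0, 0, 0],
    [0, 0, 0, -0.02, 0, 0, 0],
    [0, 0, 0, 0, 0, 0, 0],
  ],
)

```text
t: 2.42
tcp_pos: [453.1, -35.7, 15.0]
tool_rot: [0.037, 0.702, -0.03, 0.71]
contact_force: [-0.2, 0.5, -0.0]
width: 0.999
```

jog_arm(
  targets=[
    [0, 0.005, 0, -0.003, 0, 0, 0],
    [0, 0.005, 0, 0, 0, 0, 0],
    [0, 0.004, 0, 0, 0, 0, 0],
    [0, 0.004, 0, 0, 0, 0, 0],
    [0, 0.003, 0, 0, 0, 0, 0],
    [0, 0, 0, 0, 0, 0, 0],
  ],
)

```text
t: 2.92
tcp_pos: [479.0, -33.1, 16.7]
tool_rot: [0.037, 0.701, -0.028, 0.712]
contact_force: [-2.4, -0.1, -1.7]
width: 1.0
```

Run:
```python
from h import *
st,M,yaw=tool(); print(st["tcp_pos"],yaw,st["contact_force"],M[:,0])
t=get("top"); crop(t,255,165,425,270,4.6,"topd1")
```

```text
[478.96775001 -33.13079254  16.73074458] -0.09191946476389212 [-2.37130931 -0.13122832 -1.72294742] [ 0.01676263  0.0120411  -0.99978699]
```

View pics/topd1.png

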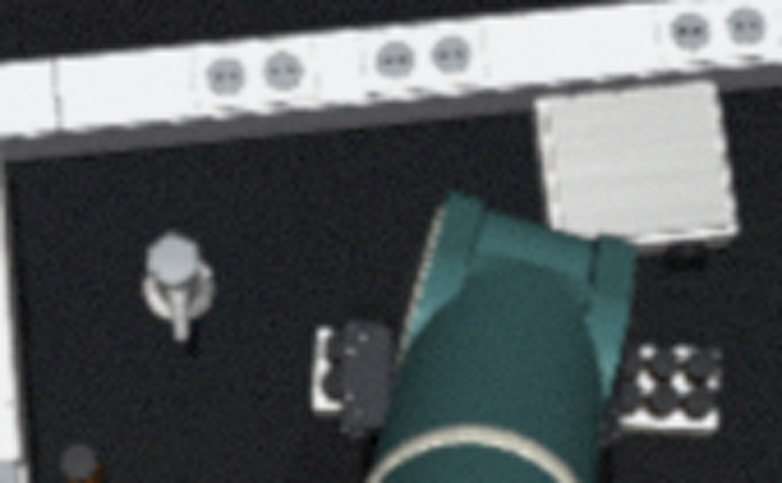

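jog_arm(
  targets=[
    [0, 0.003, 0.0008, -0.001, 0, 0, -0.8],
    [0, 0.003, 0.0008, -0.001, 0, 0, -0.8],
    [0, 0.003, 0.0008, -0.001, 0, 0, -0.8],
    [0, 0.003, 0.0008, -0.001, 0, 0, -0.8],
    [0, 0.003, 0.0008, -0.001, 0, 0, -0.8],
    [0, 0.003, 0.0008, -0.001, 0, 0, -0.8],
    [0, 0.003, 0.0008, -0.001, 0, 0, -0.8],
    [0, 0.003, 0.0008, -0.001, 0, 0, -0.8],
  ],
)

```text
t: 3.63
tcp_pos: [499.4, -25.9, 9.0]
tool_rot: [0.08, 0.7, -0.07, 0.707]
contact_force: [-4.7, 0.0, 3.8]
width: 1.0
```

Run:
```python
from h import *
st,M,yaw=tool(); print(st["tcp_pos"],yaw,st["contact_force"],M[:,0])
s=get("side"); crop(s,270,180,470,380,3,"sided2")
```

```text
[499.38241887 -25.91067228   8.99348564] -0.21186137638628755 [-4.71905886  0.01715586  3.78791442] [ 0.01146424  0.01275583 -0.99985292]
```

View pics/sided2.png

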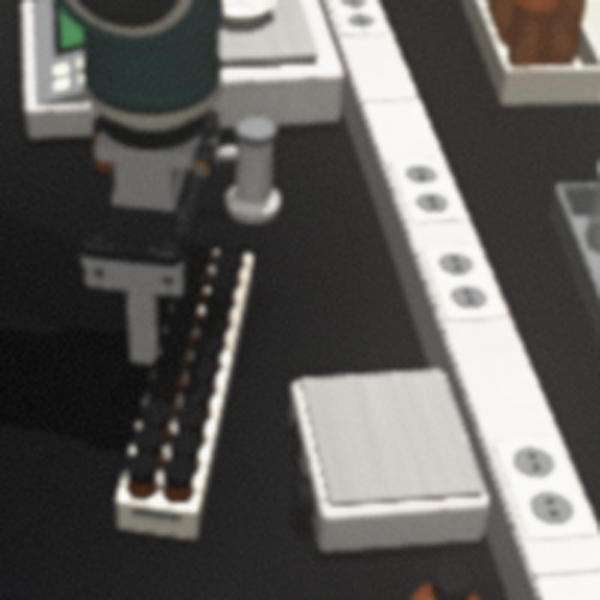

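jog_arm(
  targets=[
    [0, 0.0033, 0.0007, 0, 0, 0, -0.75],
    [0, 0.0033, 0.0007, 0, 0, 0, -0.75],
    [0, 0.0033, 0.0007, 0, 0, 0, -0.75],
    [0, 0.0033, 0.0007, 0, 0, 0, -0.75],
    [0, 0.0033, 0.0007, 0, 0, 0, -0.75],
    [0, 0.0033, 0.0007, 0, 0, 0, -0.75],
    [0, 0.0033, 0.0007, 0, 0, 0, -0.75],
    [0, 0.0033, 0.0007, 0, 0, 0, -0.75],
    [0, 0.0033, 0.0007, 0, 0, 0, -0.75],
    [0, 0.0033, 0.0007, 0, 0, 0, -0.75],
    [0, 0.0033, 0.0007, 0, 0, 0, -0.75],
    [0, 0.0033, 0.0007, 0, 0, 0, -0.75],
    [0, 0, 0, 0, 0, 0, 0],
  ],
)

```text
t: 4.77
tcp_pos: [541.5, -17.2, 8.5]
tool_rot: [0.14, 0.691, -0.131, 0.697]
contact_force: [-2.7, 0.1, 1.8]
width: 0.999
```

Run:
```python
from h import *
st,M,yaw=tool(); print(st["tcp_pos"],yaw,st["contact_force"],M[:,0])
s=get("side"); crop(s,270,180,470,380,3,"sided3")
```

```text
[541.48795819 -17.17794689   8.50929332] -0.3855673549374117 [-2.68826987  0.11384271  1.7761197 ] [ 0.01115036  0.01042305 -0.99988351]
```

View pics/sided3.png

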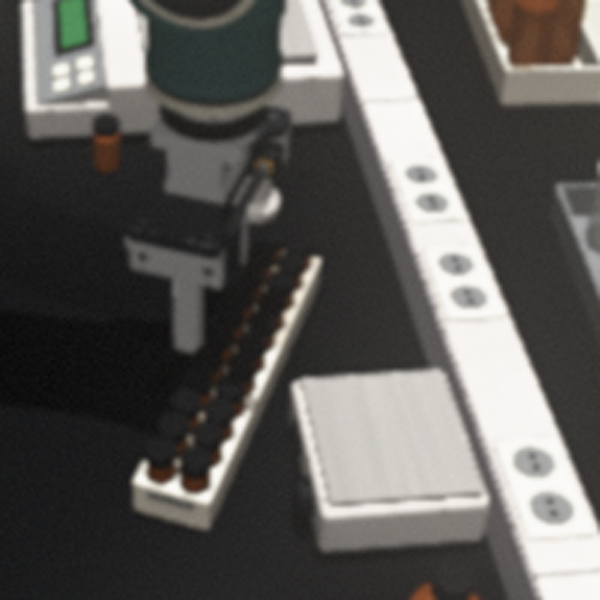

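Run:
```python
from h import *
st,M,yaw=tool(); print(st["joint_positions"].round(2)); print(fing(-149,-155,-.45,0,-180))
```

```text
[-0.42  0.55  0.51  1.97 -0.41  0.72  1.53]
[ 4.94320759e+02 -2.28699400e+02 -3.87300000e-01]
```

jog_arm(
  targets=[
    [0, -0.01, 0.004, 0, 0, 0, 0],
    [0, -0.012, 0.005, 0.01, 0, 0, 0],
    [0, 0, 0, 0.04, 0, 0, 0],
    [0, -0.02, -0.02, 0.03, 0, 0, 7],
    [0, -0.02, -0.03, 0.02, 0, 0, 7],
    [0, -0.02, -0.035, 0, 0, 0, 7],
    [0, -0.01, -0.035, 0, 0, 0, 7],
    [0, 0, -0.035, 0, 0, 0, 7],
    [0, 0, 0, 0, 0, 0, 0],
  ],
)

```text
t: 5.57
tcp_pos: [445.5, -152.7, 112.4]
tool_rot: [-0.069, 0.698, 0.078, 0.709]
contact_force: [-0.4, 0.0, -0.5]
width: 0.998
```

Run:
```python
from h import *
st,M,yaw=tool(); print(st["tcp_pos"],yaw,st["joint_positions"].round(2),st["contact_force"])
t=get("top"); crop(t,255,165,425,270,4.6,"topd4")
s=get("side"); crop(s,270,180,470,380,3,"sided4")
```

```text
[ 445.47551942 -152.69999773  112.40962304] 0.20742299889145688 [-0.23  0.25  0.58  2.07 -0.2   0.86  2.25] [-0.40095305  0.02929213 -0.51114206]
```

View pics/topd4.png

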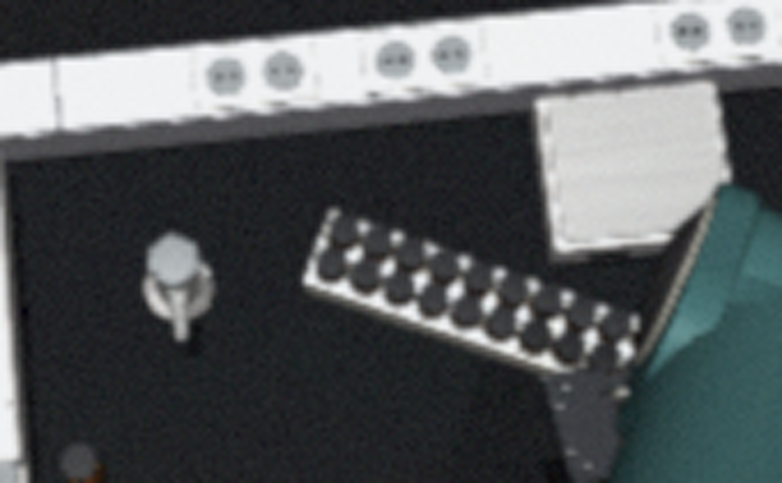

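View pics/sided4.png

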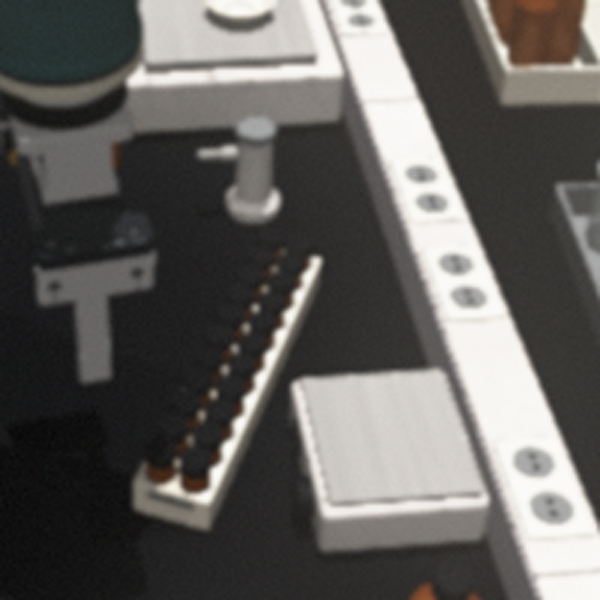

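```bash
cat >> h.py <<'E'
def fit(pts): # pts: list of (name, world xy); least squares rack pose (spine)
    P={"LF":(-28,140),"LR":(28,140),"RF":(-28,-140),"RR":(28,-140)}
    from scipy.optimize import least_squares
    def f(q): 
        c,s=np.cos(q[2]),np.sin(q[2]); return np.concatenate([[q[0]+c*P[n][0]-s*P[n][1]-p[0],q[1]+s*P[n][0]+c*P[n][1]-p[1]] for n,p in pts])
    best=least_squares(f,[550,0,-.3]); 
    print("world",best.x.round(3),"spine",w2s(*best.x).round(3)); print("resid",best.fun.round(1)); return w2s(*best.x)
E
python3 - <<'E'
from h import *
t=get("top"); s=get("side")
T=lambda u,v,z: onz(t,255+u/4.6-.4,165+v/4.6-.4,z)[:2]
S=lambda u,v,z: onz(s,270+u/3-.35,180+v/3-.35,z)[:2]
r=fit([("RF",S(135,511,0)),("RR",S(209,527,0)),("RF",S(137,480,30)),("RR",S(213,497,30)),("LR",S(320,257,30)),("LF",T(305,285,30)),("LR",T(333,208,30))])
from plan import clear; print(clear(*r))
print(fing(*r,0,-180))
E
```

```text
world [ 5.57311e+02 -6.58450e+01 -3.79000e-01] spine [-154.223 -158.493   -0.442]
resid [ 0.3  1.8  1.2 -2.9 -1.5  0.3 -1.1 -3.4  0.6  1.3  1.9  0.8 -1.5  2.1]
18.980766107170403
[ 4.90633396e+02 -2.33039869e+02 -3.79474604e-01]
```

Run:
```python
from plan import *
import plan
for th in (-.442,-.47,-.42):
  for off in (0,3,6):
    c,s=np.cos(th),np.sin(th)
    print(th,off,[(d,round(float(clear(-154.2-s*d+c*off,-158.5+c*d+s*off,th)),1)) for d in range(0,160,15)])
for q in ((-90,-34,-.45),(-84,-28,-.4),(-78,-22,-.35)): print(q,clear(*q))
```

```text
-0.442 0 [(0, 19.0), (15, 19.0), (30, 19.0), (45, 19.0), (60, 8.0), (75, 1.5), (90, 1.0), (105, 1.0), (120, 1.0), (135, 1.0), (150, 1.0)]
-0.442 3 [(0, 16.0), (15, 16.0), (30, 16.0), (45, 16.0), (60, 10.4), (75, 4.4), (90, 4.0), (105, 4.0), (120, 4.0), (135, 4.0), (150, 4.0)]
-0.442 6 [(0, 13.0), (15, 13.0), (30, 13.0), (45, 13.0), (60, 12.9), (75, 7.4), (90, 7.0), (105, 7.0), (120, 7.0), (135, 7.0), (150, 2.4)]
-0.47 0 [(0, 19.5), (15, 19.5), (30, 19.5), (45, 19.5), (60, 12.2), (75, 7.3), (90, 7.1), (105, 7.1), (120, 7.1), (135, 7.1), (150, 0.9)]
-0.47 3 [(0, 16.5), (15, 16.5), (30, 16.5), (45, 16.5), (60, 14.8), (75, 10.3), (90, 10.1), (105, 10.1), (120, 10.1), (135, 5.0), (150, -1.8)]
-0.47 6 [(0, 13.5), (15, 13.5), (30, 13.5), (45, 13.5), (60, 13.5), (75, 13.3), (90, 13.1), (105, 13.1), (120, 9.1), (135, 2.3), (150, -4.5)]
-0.42 0 [(0, 18.5), (15, 18.5), (30, 18.5), (45, 17.3), (60, 5.2), (75, -3.0), (90, -3.9), (105, -3.9), (120, -3.9), (135, -3.9), (150, -3.9)]
-0.42 3 [(0, 15.5), (15, 15.5), (30, 15.5), (45, 15.5), (60, 7.3), (75, -0.1), (90, -0.9), (105, -0.9), (120, -0.9), (135, -0.9), (150, -0.9)]
-0.42 6 [(0, 12.5), (15, 12.5), (30, 12.5), (45, 12.5), (60, 9.6), (75, 2.8), (90, 2.1), (105, 2.1), (120, 2.1), (135, 2.1), (150, 2.1)]
(-90, -34, -0.45) 6.399704651137519
(-84, -28, -0.4) 5.5425330061564395
(-78, -22, -0.35) 5.32749501913473
```

jog_arm(
  targets=[
    [190, 0, -0.005, 0, 0, 0, -6.9],
    [190, 0.002, -0.005, 0, 0, 0, -6.9],
    [190, 0.002, -0.005, 0, 0, 0, -6.9],
    [190, 0.002, -0.005, 0, 0, 0, -6.9],
    [190, 0.002, -0.005, 0, 0, 0, -6.9],
    [190, 0.002, -0.005, 0, 0, 0, -6.9],
    [190, 0.003, -0.005, 0, 0, 0, -6.9],
    [190, 0.003, -0.005, 0, 0, 0, -6.9],
    [190, 0.003, -0.005, 0, 0, 0, -6.9],
    [190, 0.003, -0.005, 0, 0, 0, -6.9],
    [190, 0.003, -0.005, 0, 0, 0, -6.9],
    [190, 0.003, -0.005, 0, 0, 0, -6.9],
    [190, 0.003, -0.005, 0, 0, 0, -6.9],
    [190, 0.003, -0.005, 0, 0, 0, -6.9],
    [190, 0.003, -0.005, 0, 0, 0, -6.9],
    [190, 0.003, -0.005, 0, 0, 0, -6.9],
    [190, 0.003, -0.004, 0, 0, 0, -6.9],
    [190, 0, 0, 0, 0, 0, -6.5],
    [190, 0, 0, 0, 0, 0, 0],
  ],
)

```text
t: 7.35
tcp_pos: [498.5, -202.7, 106.0]
tool_rot: [-0.602, -0.364, 0.603, -0.376]
contact_force: [-0.3, 0.3, 0.0]
width: 0.256
```

Run:
```python
from h import *
st,M,yaw=tool(); print(st["tcp_pos"],yaw,yaw-np.pi,st["joint_positions"].round(2),st["contact_force"],st["width"])
d=get("wrist","wrist5")
```

```text
[ 498.52768485 -202.67353157  106.02134603] 1.1010857097477693 -2.040506943842024 [-0.47  0.55  1.04  1.93 -0.56  0.98  0.36] [-0.32322515  0.28795072  0.01164052] 0.25608463135304443
```

View pics/wrist5.png

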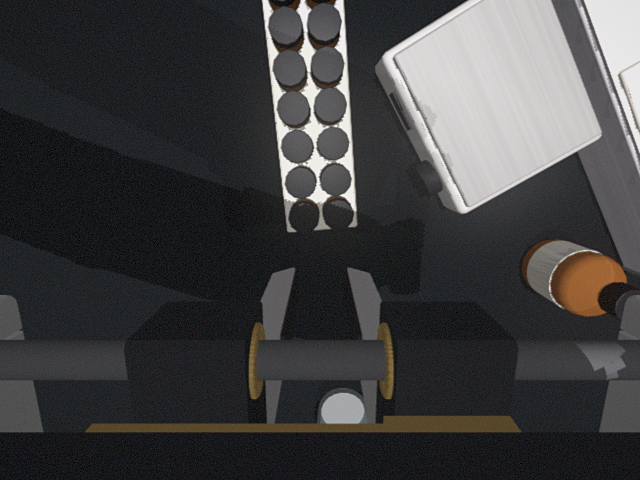

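jog_arm(
  targets=[
    [190, -0.004, -0.016, 0, 0, 0, 2.5],
    [190, -0.004, -0.015, 0, 0, 0, 2.5],
    [190, 0, 0, -0.03, 0, 0, 0],
    [190, 0, 0, -0.03, 0, 0, 0],
    [190, 0, 0, -0.025, 0, 0, 0],
    [190, 0, 0, -0.008, 0, 0, 0],
    [190, 0, 0, 0, 0, 0, 0],
  ],
)

```text
t: 7.98
tcp_pos: [492.9, -227.7, 9.9]
tool_rot: [0.576, 0.404, -0.575, 0.416]
contact_force: [0.5, -0.3, 1.5]
width: 0.256
```

Run:
```python
from h import *
st,M,yaw=tool(); print(st["tcp_pos"],yaw-np.pi,M[:,0],st["joint_positions"].round(2),st["contact_force"],st["width"])
r=(-154.2,-158.5,-.442)
for q in (r,(-154.2+.428*20,-158.5+.904*20,-.455),(-154.2+.428*45+2,-158.5+.904*45,-.475)): print(fing(*q,0,-147))
d=get("side"); crop(d,270,180,470,380,3,"sided6")
```

```text
[ 492.86357405 -227.670473      9.93121147] -1.903009203169244 [ 0.01076452 -0.01309891 -0.99985626] [-0.28  0.66  0.85  1.98 -0.69  0.8   0.63] [ 0.46993681 -0.32233217  1.47678436] 0.2560316744869189
[ 5.02904707e+02 -2.02402389e+02 -3.79300000e-01]
[ 5.08544488e+02 -1.83102451e+02 -3.92300000e-01]
[ 5.17098207e+02 -1.58599996e+02 -4.12300000e-01]
```

View pics/sided6.png

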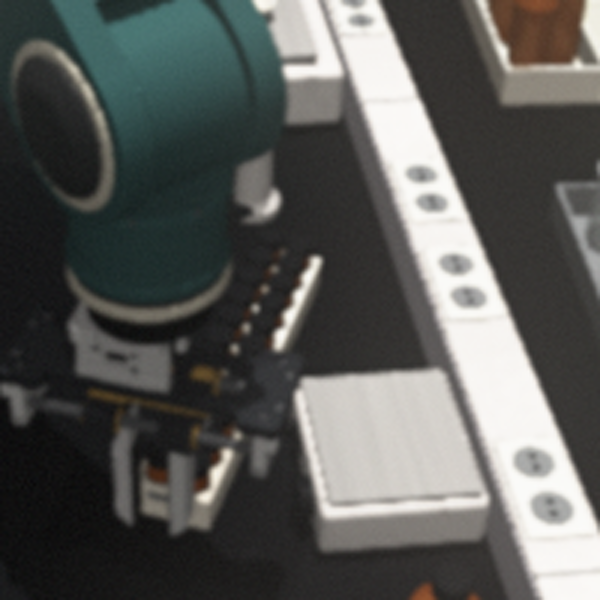

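jog_arm(
  targets=[
    [190, 0.002, 0.005, 0, 0, 0, -0.9],
    [190, 0.002, 0.005, 0, 0, 0, -0.9],
    [190, 0.0015, 0.004, 0, 0, 0, -0.9],
    [190, 0.0015, 0.004, 0, 0, 0, 0],
    [190, 0.001, 0.003, 0, 0, 0, 0],
    [190, 0, 0, 0, 0, 0, 0],
  ],
)

```text
t: 8.53
tcp_pos: [505.3, -203.7, 15.8]
tool_rot: [0.587, 0.389, -0.583, 0.404]
contact_force: [-1.6, -1.6, -2.6]
width: 0.253
```

Run:
```python
from h import *
st,M,yaw=tool(); print(st["tcp_pos"],yaw-np.pi/2,M[:,0],st["joint_positions"].round(2),st["contact_force"],st["width"])
```

```text
[ 505.25515492 -203.68816479   15.80442126] -0.37936751079420494 [ 0.01676399 -0.01463725 -0.99975233] [-0.35  0.66  0.87  1.98 -0.69  0.81  0.54] [-1.58711824 -1.63825616 -2.5589503 ] 0.252661002061019
```

jog_arm(
  targets=[
    [190, 0.0006, 0.003, -0.001, 0, 0, -0.2],
    [190, 0.0006, 0.003, -0.001, 0, 0, -0.2],
    [190, 0.0006, 0.003, -0.001, 0, 0, -0.2],
    [190, 0.0006, 0.003, -0.001, 0, 0, -0.2],
    [190, 0.0006, 0.003, -0.0005, 0, 0, -0.2],
    [190, 0.0006, 0.003, -0.0005, 0, 0, -0.2],
    [190, 0.0007, 0.003, -0.0005, 0, 0, -0.2],
    [190, 0.0007, 0.003, -0.0005, 0, 0, -0.2],
    [190, 0.0007, 0.003, 0, 0, 0, -0.2],
    [190, 0.0008, 0.003, 0, 0, 0, -0.2],
  ],
)

```text
t: 9.37
tcp_pos: [510.6, -185.2, 14.2]
tool_rot: [-0.594, -0.37, 0.594, -0.397]
contact_force: [-1.0, -2.7, -2.4]
width: 0.257
```

Run:
```python
from h import *
st,M,yaw=tool(); print(st["tcp_pos"],yaw-np.pi/2,M[:,0],st["joint_positions"].round(2),st["contact_force"],st["width"])
d=get("side"); crop(d,270,180,470,380,3,"sided7")
t=get("top"); crop(t,255,165,425,270,4.6,"topd7")
```

```text
[ 510.61845494 -185.24180182   14.16594884] -0.42455749224550443 [ 0.02043268 -0.03197305 -0.99927986] [-0.41  0.66  0.89  1.99 -0.7   0.79  0.46] [-1.00494314 -2.71671589 -2.39851346] 0.25671917659088095
```

View pics/sided7.png

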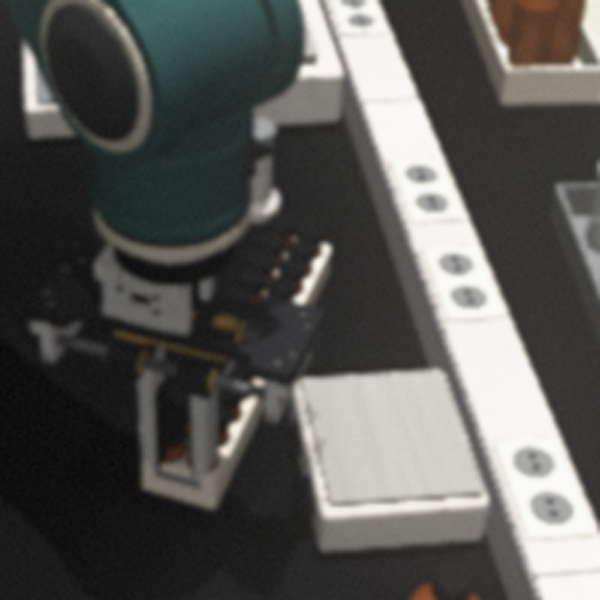

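View pics/topd7.png

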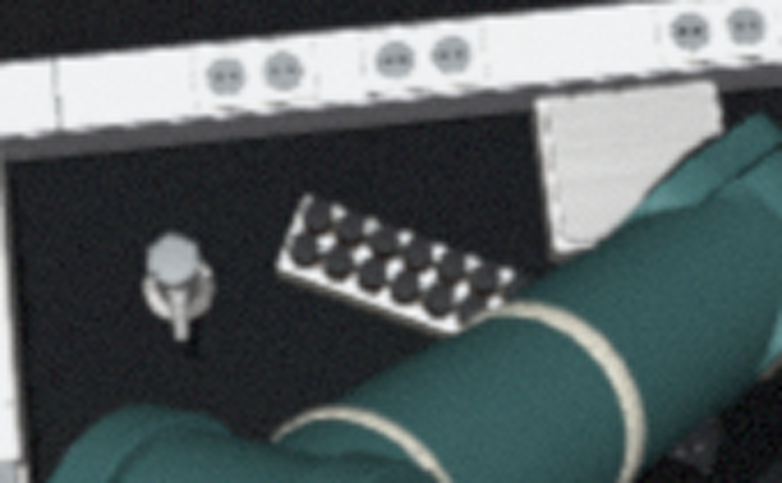

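Run:
```python
from h import *
t=get("top"); s=get("side")
T=lambda u,v,z: onz(t,255+u/4.6-.4,165+v/4.6-.4,z)[:2]
S=lambda u,v,z: onz(s,270+u/3-.35,180+v/3-.35,z)[:2]
r=fit([("RF",S(143,491,0)),("RR",S(214,509,0)),("LR",S(330,244,30)),("LF",T(278,267,30)),("LR",T(306,194,30))])
from plan import clear; print(clear(*r))
th=r[2]
for th2 in (th,-.46,-.475):
  c,sn=np.cos(th2),np.sin(th2)
  print(th2,[(d,round(float(clear(r[0]-sn*d,r[1]+c*d,th2)),1)) for d in range(0,130,10)])
st,M,yaw=tool(); w=s2w(*r); dx,dy=st["tcp_pos"][:2]-w[:2]; c,sn=np.cos(w[2]),np.sin(w[2]); print("tool in rack",c*dx+sn*dy,-sn*dx+c*dy, yaw-np.pi/2-w[2])
# knob of stirrer
print("knob",[onz(t,255+685/4.6,165+255/4.6,z)[:2].round() for z in(20,)])
```

```text
world [ 5.6531e+02 -4.8406e+01 -4.0300e-01] spine [-145.147 -141.59    -0.466]
resid [-0.4  2.9  1.5 -0.9  1.1  0.1 -0.5 -1.  -1.8 -1.1]
18.90793522066828
-0.4658590175147189 [(0, 18.9), (10, 18.9), (20, 18.9), (30, 18.6), (40, 12.4), (50, 8.1), (60, 6.7), (70, 6.7), (80, 6.7), (90, 6.7), (100, 6.7), (110, 6.7), (120, 6.3)]
-0.46 [(0, 18.7), (10, 18.7), (20, 18.7), (30, 18.0), (40, 11.6), (50, 7.1), (60, 5.5), (70, 5.5), (80, 5.5), (90, 5.5), (100, 5.5), (110, 5.5), (120, 5.5)]
-0.475 [(0, 19.2), (10, 19.2), (20, 19.2), (30, 19.2), (40, 13.6), (50, 9.7), (60, 8.5), (70, 8.5), (80, 8.5), (90, 8.5), (100, 8.5), (110, 8.5), (120, 4.3)]
tool in rack 3.396965108696321 -146.6683397992884 -0.020192519362820183
knob [array([ 594., -198.])]
```

jog_arm(
  targets=[
    [190, 0.0017, 0.004, -0.0005, 0.2, 0.12, 0],
    [190, 0.0017, 0.004, -0.0005, 0.2, 0.12, 0],
    [190, 0.0017, 0.004, -0.0005, 0.2, 0.12, 0],
    [190, 0.0017, 0.004, -0.0005, 0.2, 0.12, 0],
    [190, 0.0017, 0.004, -0.0005, 0.2, 0.12, 0],
    [190, 0.0017, 0.004, -0.0005, 0.2, 0.12, 0],
    [190, 0.0017, 0.004, -0.0005, 0.2, 0.12, 0],
    [190, 0.0017, 0.004, -0.0005, 0.2, 0.12, 0],
    [190, 0.0017, 0.004, -0.0005, 0.2, 0.12, 0],
    [190, 0.0017, 0.004, 0, 0.2, 0.12, 0],
  ],
)

```text
t: 10.4
tcp_pos: [527.4, -151.8, 11.9]
tool_rot: [-0.595, -0.381, 0.596, -0.383]
contact_force: [-0.9, -2.1, -1.8]
width: 0.253
```

```bash
cat >> h.py <<'E'
def rep(q=(0,-146.7),off=0):
    st,M,yaw=tool(); ty=yaw-np.pi/2
    print("tcp",st["tcp_pos"].round(1),"rackyaw",round(ty,3),"tilt",M[:2,0].round(3),"j",st["joint_positions"].round(2),"F",st["contact_force"].round(1),"t",st["t"])
    c,s=np.cos(ty),np.sin(ty); p=st["tcp_pos"]
    r=w2s(p[0]-(c*q[0]-s*q[1]),p[1]-(s*q[0]+c*q[1]),ty); print("rack if flush",r.round(3))
    from plan import clear; print("clear",clear(*r)); return r
def pics(k):
    d=get("side"); crop(d,270,180,470,380,3,f"sided{k}")
    t=get("top"); crop(t,255,165,425,270,4.6,f"topd{k}")
def meas(side={},top={}):
    t=get("top"); s=get("side")
    T=lambda u,v,z: onz(t,255+u/4.6-.4,165+v/4.6-.4,z)[:2]
    S=lambda u,v,z: onz(s,270+u/3-.35,180+v/3-.35,z)[:2]
    r=fit([(n,S(*p)) for n,p in side]+[(n,T(*p)) for n,p in top])
    from plan import clear; print("clear",clear(*r))
    st,M,yaw=tool(); w=s2w(*r); dx,dy=st["tcp_pos"][:2]-w[:2]; c,sn=np.cos(w[2]),np.sin(w[2]); print("tool in rack",c*dx+sn*dy,-sn*dx+c*dy, yaw-np.pi/2-w[2]); return r
E
python3 - <<'E'
from h import *
rep((3.4,-146.7)); pics(8)
E
```

```text
tcp [ 527.4 -151.8   11.9] rackyaw -0.43 tilt [-0.    -0.003] j [-0.44  0.69  0.88  1.95 -0.71  0.84  0.4 ] F [-0.9 -2.1 -1.8] t 10.4
rack if flush [-123.098 -111.56    -0.493]
clear 14.678673949454947
```

View pics/sided8.png

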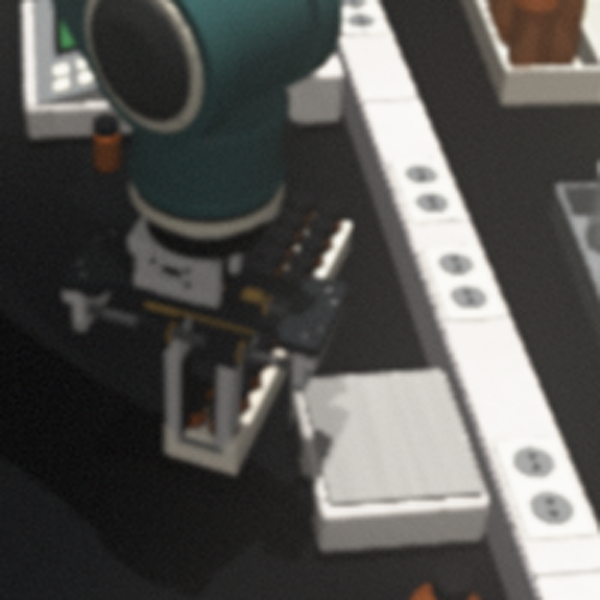

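View pics/topd8.png

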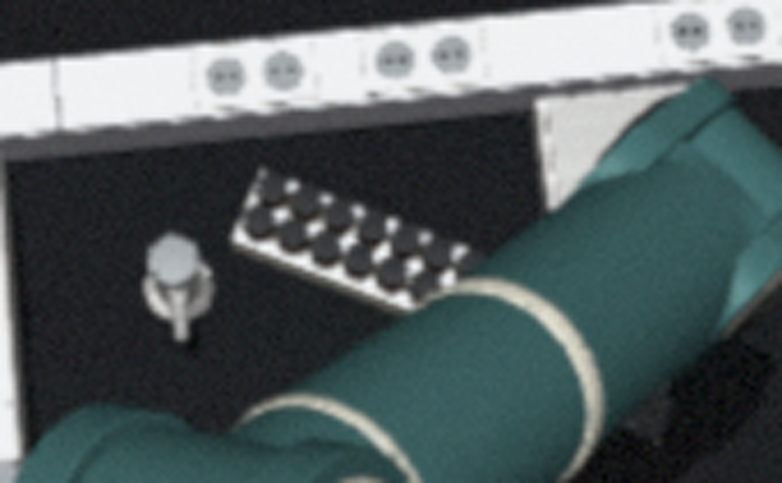

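Run:
```python
from h import *
from plan import clear
r=meas([("RF",(165,458,0)),("RR",(236,475,0)),("LR",(352,221,30))],[("LF",(233,240,30)),("LR",(262,168,30))])
for th2,off in ((r[2],0),(r[2],2),(-.475,0),(-.46,3)):
  c,sn=np.cos(th2),np.sin(th2)
  print(th2,off,[(d,round(float(clear(r[0]-sn*d+c*off,r[1]+c*d+sn*off,th2)),1)) for d in range(0,110,10)])
```

```text
world [ 5.84555e+02 -1.72970e+01 -4.17000e-01] spine [-123.99  -111.747   -0.479]
resid [ 0.7  4.   1.3 -0.6 -0.4 -0.4 -0.3 -1.3 -1.4 -1.7]
clear 14.396880109111478
tool in rack 2.055177691407323 -145.44766780940952 -0.012547016459613869
-0.47933463788876496 0 [(0, 14.4), (10, 14.4), (20, 14.4), (30, 14.4), (40, 14.4), (50, 14.4), (60, 9.9), (70, 5.3), (80, 0.7), (90, -3.9), (100, -8.5)]
-0.47933463788876496 2 [(0, 12.4), (10, 12.4), (20, 12.4), (30, 12.4), (40, 12.4), (50, 12.4), (60, 8.1), (70, 3.5), (80, -1.1), (90, -5.7), (100, -10.3)]
-0.475 0 [(0, 14.1), (10, 14.1), (20, 13.8), (30, 13.7), (40, 13.7), (50, 13.7), (60, 10.6), (70, 6.0), (80, 1.5), (90, -3.1), (100, -7.7)]
-0.46 3 [(0, 10.0), (10, 10.0), (20, 10.0), (30, 10.0), (40, 10.0), (50, 10.0), (60, 10.0), (70, 6.0), (80, 1.5), (90, -2.9), (100, -7.3)]
```

jog_arm(
  targets=[
    [190, 0.0017, 0.004, -0.0003, 0, 0, 0.07],
    [190, 0.0017, 0.004, -0.0003, 0, 0, 0.07],
    [190, 0.0017, 0.004, -0.0003, 0, 0, 0.07],
    [190, 0.0017, 0.004, -0.0003, 0, 0, 0.07],
    [190, 0.0017, 0.004, -0.0003, 0, 0, 0.07],
    [190, 0.0017, 0.004, -0.0003, 0, 0, 0.07],
    [190, 0.0017, 0.004, -0.0003, 0, 0, 0.07],
    [190, 0.0017, 0.004, -0.0003, 0, 0, 0.07],
    [190, 0.0017, 0.004, -0.0003, 0, 0, 0.07],
    [190, 0.0017, 0.004, -0.0003, 0, 0, 0.07],
    [190, 0.0017, 0.004, 0, 0, 0, 0.07],
  ],
)

```text
t: 11.52
tcp_pos: [545.3, -116.1, 11.8]
tool_rot: [-0.592, -0.378, 0.596, -0.388]
contact_force: [-0.9, -2.0, -1.5]
width: 0.256
```

Run:
```python
from h import *
rep((2,-146)); pics(9)
```

```text
tcp [ 545.3 -116.1   11.8] rackyaw -0.425 tilt [ 0.003 -0.015] j [-0.51  0.7   0.88  1.93 -0.71  0.85  0.32] F [-0.9 -2.  -1.5] t 11.5167
rack if flush [-102.752  -77.926   -0.488]
clear 12.084391390090694
```

View pics/sided9.png

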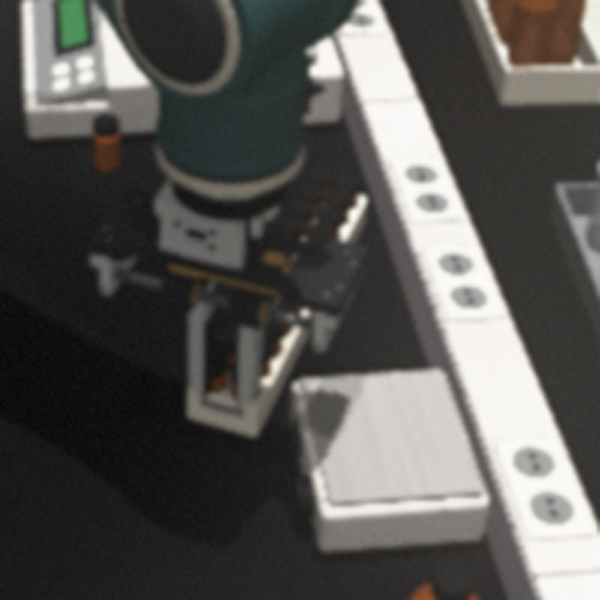

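View pics/topd9.png

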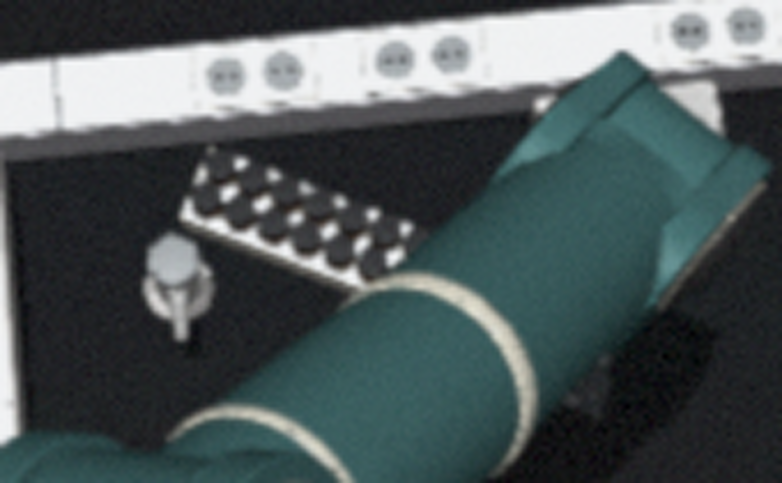

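Run:
```python
from h import *
from plan import clear
r=meas([("RF",(187,418,0)),("RR",(258,437,0)),("LR",(367,196,30))],[("LF",(180,218,30)),("LR",(210,146,30))])
print("corner",w2s(*fing(*r,28,140)))
for th2,off in ((r[2],0),(r[2],-2),(-.46,0)):
  c,sn=np.cos(th2),np.sin(th2)
  print(th2,off,[(d,round(float(clear(r[0]-sn*d+c*off,r[1]+c*d+sn*off,th2)),1)) for d in range(0,80,10)])
```

```text
world [ 6.02369e+02  1.97600e+01 -4.19000e-01] spine [-103.89   -75.88    -0.482]
resid [ 0.6  1.4 -0.  -0.3  0.1  1.6  0.3 -1.3 -1.  -1.3]
clear 13.410971233262224
tool in rack 3.0101492212725347 -146.45660152114436 -0.0046229601525202835
corner [-14.17928095  35.18771901  -0.48203114]
-0.4820311432958435 0 [(0, 13.4), (10, 12.5), (20, 7.9), (30, 3.3), (40, -1.4), (50, -6.0), (60, -10.6), (70, -15.3)]
-0.4820311432958435 -2 [(0, 14.0), (10, 14.0), (20, 9.7), (30, 5.0), (40, 0.4), (50, -4.2), (60, -8.9), (70, -13.5)]
-0.46 0 [(0, 10.9), (10, 10.9), (20, 10.8), (30, 6.3), (40, 1.9), (50, -2.5), (60, -7.0), (70, -11.4)]
```

Run:
```python
from h import *
from plan import clear
a=np.array([-103.9,-75.9,-.482]); 
for b in (np.array([-86,-32,-.41]),np.array([-84,-28,-.40]),np.array([-85,-28,-.40])):
  print([round(float(clear(*(a+(b-a)*k))),1) for k in np.linspace(0,1,6)])
  for c in (np.array([-77,-20,-.345]),np.array([-76,-16,-.33]),np.array([-72,-14,-.30])):
    print("  ",[round(float(clear(*(b+(c-b)*k))),1) for k in np.linspace(0,1,6)], w2s(*fing(*c,28,140)).round(1))
for q in (a,[-85,-28,-.4],[-77,-20,-.345],[-72,-14,-.3]): print(fing(*q,2.5,-146.3).round(3))
```

```text
[13.4, 12.5, 11.3, 9.3, 7.5, 6.0]
   [6.0, 5.8, 5.5, 5.4, 5.3, 5.2] [ -3.3 102.3  -0.3]
   [6.0, 5.4, 4.9, 4.4, 4.1, 3.9] [ -4.1 107.4  -0.3]
   [6.0, 5.5, 5.2, 5.0, 5.0, 5.1] [ -3.9 111.5  -0.3]
[13.4, 12.3, 10.8, 8.8, 7.0, 5.5]
   [5.5, 5.4, 5.3, 5.3, 5.2, 5.2] [ -3.3 102.3  -0.3]
   [5.5, 5.1, 4.7, 4.3, 4.1, 3.9] [ -4.1 107.4  -0.3]
   [5.5, 5.2, 5.0, 5.0, 5.0, 5.1] [ -3.9 111.5  -0.3]
[13.4, 12.5, 10.5, 8.2, 6.3, 4.6]
   [4.6, 4.7, 4.8, 4.9, 5.0, 5.2] [ -3.3 102.3  -0.3]
   [4.6, 4.3, 4.1, 4.0, 3.9, 3.9] [ -4.1 107.4  -0.3]
   [4.6, 4.5, 4.5, 4.6, 4.8, 5.1] [ -3.9 111.5  -0.3]
[ 5.45082e+02 -1.14906e+02 -4.19000e-01]
[ 5.72164e+02 -7.01550e+01 -3.37000e-01]
[ 5.87351e+02 -6.39910e+01 -2.82000e-01]
[ 5.98357e+02 -5.92720e+01 -2.37000e-01]
```

jog_arm(
  targets=[
    [190, 0.002, 0.0037, -0.0002, 0.1, 0, 0.36],
    [190, 0.002, 0.0037, -0.0002, 0.1, 0, 0.36],
    [190, 0.002, 0.0037, -0.0002, 0.1, 0, 0.36],
    [190, 0.002, 0.0037, -0.0002, 0.1, 0, 0.36],
    [190, 0.002, 0.0037, -0.0002, 0.1, 0, 0.36],
    [190, 0.002, 0.0037, -0.0002, 0.1, 0, 0.36],
    [190, 0.002, 0.0037, -0.0002, 0.1, 0, 0.36],
    [190, 0.002, 0.0037, -0.0002, 0.1, 0, 0.36],
  ],
)

```text
t: 12.38
tcp_pos: [561.4, -91.6, 11.5]
tool_rot: [0.586, 0.394, -0.584, 0.4]
contact_force: [-2.0, -5.4, 2.8]
width: 0.256
```

Run:
```python
from h import *
rep((2.5,-146.3)); pics(10)
```

```text
tcp [561.4 -91.6  11.5] rackyaw -0.378 tilt [ 0.006 -0.005] j [-0.54  0.71  0.86  1.91 -0.71  0.86  0.32] F [-2.  -5.4  2.8] t 12.3833
rack if flush [-91.628 -51.068  -0.441]
clear 8.167119461165584
```

View pics/sided10.png

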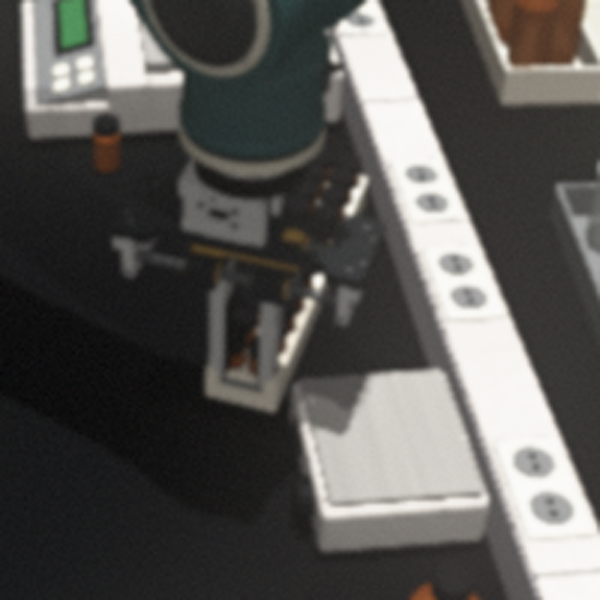

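View pics/topd10.png

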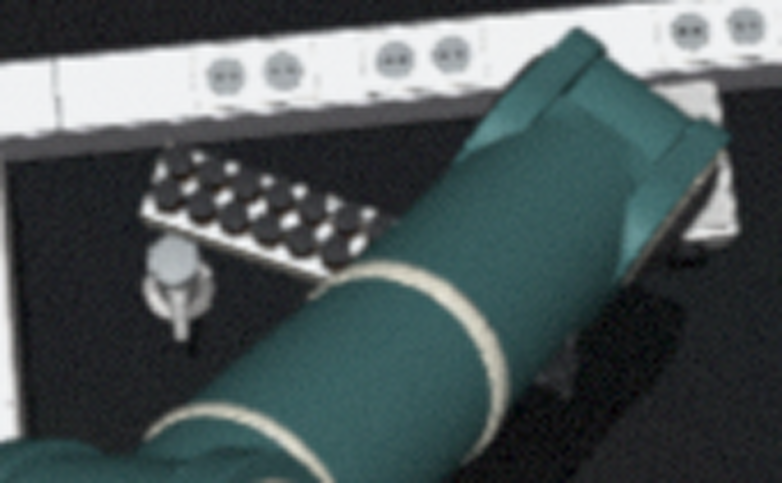

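Run:
```python
from h import *
from plan import clear
r=meas([("RF",(206,393,0)),("RR",(278,412,0)),("LR",(367,175,30))],[("LF",(142,213,30)),("LR",(165,145,30))])
print("corner",w2s(*fing(*r,28,140)))
q=w2s(589,160); print(q)
```

```text
world [ 6.12216e+02  4.72140e+01 -3.72000e-01] spine [-92.341 -49.097  -0.435]
resid [ 0.4 -1.  -0.7  0.6  0.1  1.9 -1.1  0.6  1.3 -2.2]
clear 8.813460125507156
tool in rack 2.846203467611467 -147.05065932234027 -0.0054346295566994884
corner [-7.95970084 66.0716248  -0.43492889]
[-1.08445113e+02  6.49226273e+01 -6.27000000e-02]
```

jog_arm(
  targets=[
    [190, 0.0019, 0.0037, -0.0002, 0.1, 0, 0.38],
    [190, 0.0019, 0.0037, -0.0002, 0.1, 0, 0.38],
    [190, 0.0019, 0.0037, -0.0002, 0.1, 0, 0.38],
    [190, 0.0019, 0.0037, -0.0002, 0.1, 0, 0.38],
    [190, 0.0019, 0.0037, -0.0002, 0.1, 0, 0.38],
    [190, 0.0019, 0.0037, -0.0002, 0, 0, 0.38],
  ],
)

```text
t: 13.08
tcp_pos: [572.0, -73.8, 11.2]
tool_rot: [0.58, 0.406, -0.576, 0.409]
contact_force: [-1.5, -7.1, 4.6]
width: 0.254
```

Run:
```python
from h import *
rep((2.5,-146.3)); pics(11)
```

```text
tcp [572.  -73.8  11.2] rackyaw -0.343 tilt [ 0.007 -0.   ] j [-0.55  0.72  0.85  1.89 -0.71  0.86  0.32] F [-1.5 -7.1  4.6] t 13.0833
rack if flush [-84.643 -31.876  -0.405]
clear 6.711080759005
```

View pics/sided11.png

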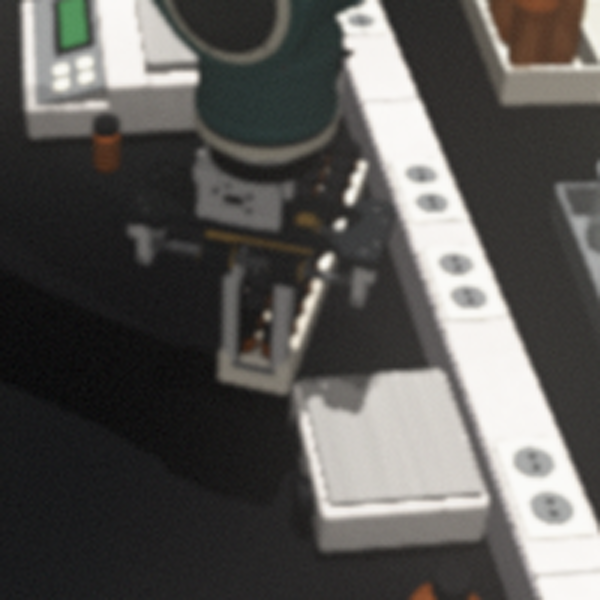

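View pics/topd11.png

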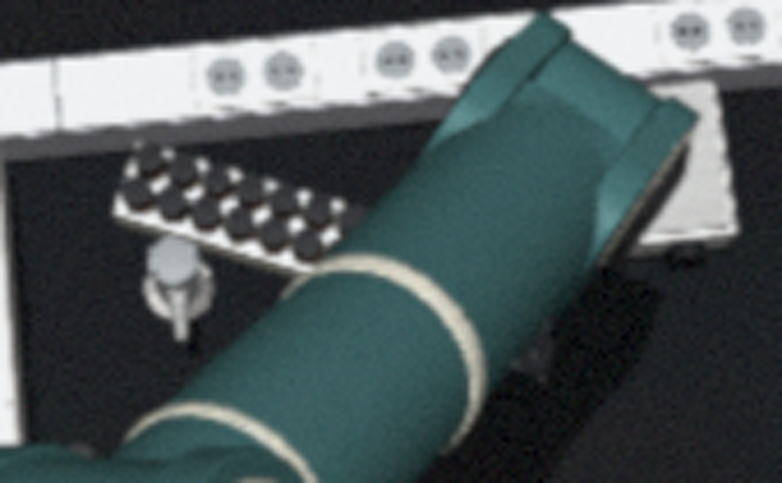

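Run:
```python
from h import *
from plan import *
r=meas([("RF",(218,374,0)),("RR",(290,393,0)),("LR",(366,161,30))],[("LF",(113,214,30)),("LR",(137,143,30))])
print("corner",w2s(*fing(*r,28,140)))
c,s=np.cos(r[2]),np.sin(r[2]);q=np.array([[c,s],[-s,c]])@(TAP-r[:2]); print("tap gap",-q[0]-28-24,"along",q[1])
```

```text
world [ 6.18094e+02  6.72020e+01 -3.42000e-01] spine [-85.223 -29.516  -0.405]
resid [-0.4 -3.8 -1.6 -0.   0.3  2.9  0.4  0.8  1.3  0.2]
clear 5.3665130770634235
tool in rack 3.710418369630709 -147.4080102953389 -3.737365672817905e-05
corner [-4.35794116 88.14757628 -0.40472684]
tap gap 5.3665130770634235 along 76.07320281173526
```

jog_arm(
  targets=[
    [190, 0.0028, 0.003, 0, 0, 0, 0.6],
    [190, 0.0028, 0.003, 0, 0, 0, 0.6],
    [190, 0.0028, 0.003, 0, 0, 0, 0.6],
    [190, 0.0028, 0.003, 0, 0, 0, 0.6],
    [190, 0.0028, 0.003, 0, 0, 0, 0.6],
  ],
)

```text
t: 13.7
tcp_pos: [585.0, -60.2, 11.1]
tool_rot: [0.568, 0.421, -0.566, 0.424]
contact_force: [-2.1, -5.8, 2.9]
width: 0.253
```

Run:
```python
from h import *
rep((2.5,-146.3)); pics(12)
```

```text
tcp [585.  -60.2  11.1] rackyaw -0.291 tilt [ 0.005 -0.001] j [-0.56  0.73  0.84  1.85 -0.7   0.88  0.33] F [-2.1 -5.8  2.9] t 13.7
rack if flush [-77.93  -16.485  -0.354]
clear 3.7306803603951764
```

View pics/sided12.png

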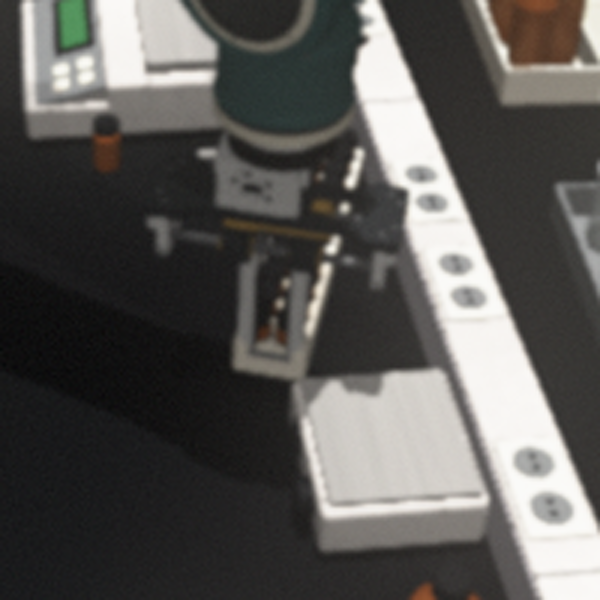

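View pics/topd12.png

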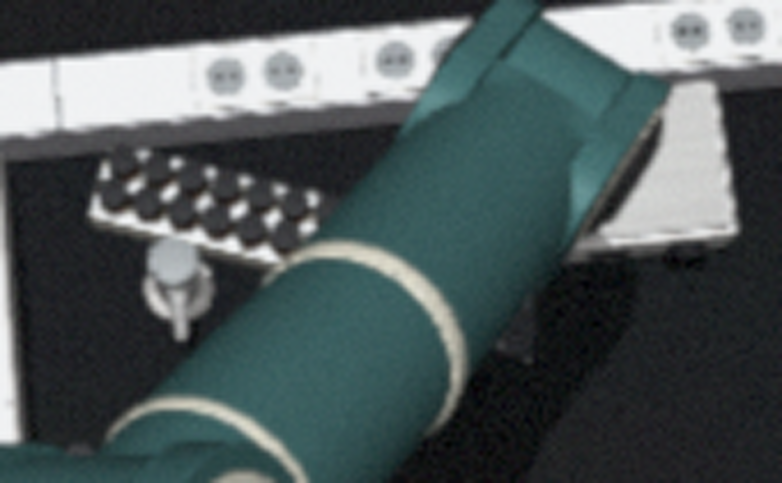

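```bash
cat >> h.py <<'E'
def info(r):
    from plan import TAP,STx,STy
    c,s=np.cos(r[2]),np.sin(r[2]);q=np.array([[c,s],[-s,c]])@(TAP-r[:2]); print("tap gap",-q[0]-28-24,"along",q[1])
    for n,p in dict(LR=(28,140),LF=(-28,140),RR=(28,-140),RF=(-28,-140)).items(): print(n,w2s(*fing(*r,*p))[:2].round(1),end=" ")
    print("stir corner",STx,STy)
E
python3 - <<'E'
from h import *
r=meas([("RF",(233,359,0)),("RR",(304,379,0)),("LR",(361,148,30))],[("LF",(88,215,30)),("LR",(107,146,30))])
info(r)
for q in ((-72,-10,-.3),(-66,-4,-.25)): info(np.array(q)); print(fing(*q,2.5,-146.3))
E
```

```text
world [ 6.2370e+02  8.4692e+01 -2.9200e-01] spine [-78.532 -12.412  -0.355]
resid [-1.4 -6.4 -1.2  1.7  1.4  3.5 -1.   1.4  2.1 -0.3]
clear 1.8302016213127459
tool in rack 4.356229876418226 -149.11589732184086 0.0012054284563620676
tap gap 1.8302016213127459 along 60.478011262922585
LR [ -3.6 109.1] LF [-56.2 128.6] RR [-100.9 -153.4] RF [-153.4 -134. ] stir corner -120 -196
tap gap 3.9650886947996042 along 59.100836266361014
LR [ -3.9 115.5] LF [-57.4 132. ] RR [ -86.6 -152. ] RF [-140.1 -135.5] stir corner -120 -196
[ 5.98105930e+02 -5.52796131e+01 -2.37300000e-01]
tap gap 5.270386981900117 along 54.52616596592323
LR [ -4.2 124.7] LF [-58.5 138.6] RR [ -73.5 -146.6] RF [-127.8 -132.7] stir corner -120 -196
[ 6.10894548e+02 -5.03344431e+01 -1.87300000e-01]
```

Run:
```python
from h import *
r=(-78.5,-14,-.355)
print(fing(*r,-65,-70),fing(*r,-35,-70))
```

```text
[ 5.41417660e+02  3.48080315e+01 -2.92300000e-01] [ 5.70145170e+02  2.61633687e+01 -2.92300000e-01]
```

jog_arm(
  targets=[
    [190, -0.0017, -0.004, 0, 0, 0, 0],
    [190, -0.0017, -0.004, 0, 0, 0, 0],
    [190, 0, 0, 0.02, 0, 0, 0],
    [190, 0, 0, 0.035, 0, 0, 0],
    [190, -0.01, 0, 0.035, 0, 0, 0],
    [100, -0.03, 0.01, 0.02, 0, 0, 6],
    [0, -0.02, 0.01, 0, 0, 0, 7],
    [0, 0, 0, 0, 0, 0, 7],
    [0, 0, 0, 0, 0, 0, 7],
    [0, 0, 0, 0, 0, 0, 7],
    [0, 0, 0, 0, 0, 0, 7],
    [0, 0, 0, 0, 0, 0, 7],
    [0, 0, 0, 0, 0, 0, 7],
    [0, 0, 0, 0, 0, 0, 7],
    [0, 0, 0, 0, 0, 0, 7],
    [0, 0, 0, 0, 0, 0, 7],
    [0, 0, 0, 0, 0, 0, 7],
    [0, 0, 0, 0, 0, 0, 0],
  ],
)

```text
t: 15.4
tcp_pos: [511.1, -50.2, 123.8]
tool_rot: [0.135, 0.696, -0.131, 0.693]
contact_force: [0.6, -0.6, -0.1]
width: 0.999
```

Run:
```python
from h import *
st,M,yaw=tool(); print(st["tcp_pos"],yaw,M[:2,0],st["joint_positions"].round(2),st["width"])
pics(13); get("wrist","wrist13")
```

```text
[511.10958631 -50.23491299 123.82080559] -0.37810270912649724 [-0.00374019  0.00639707] [-0.53  0.34  0.68  1.96 -0.27  0.94  1.49] 0.9986415517443564
```

View pics/sided13.png

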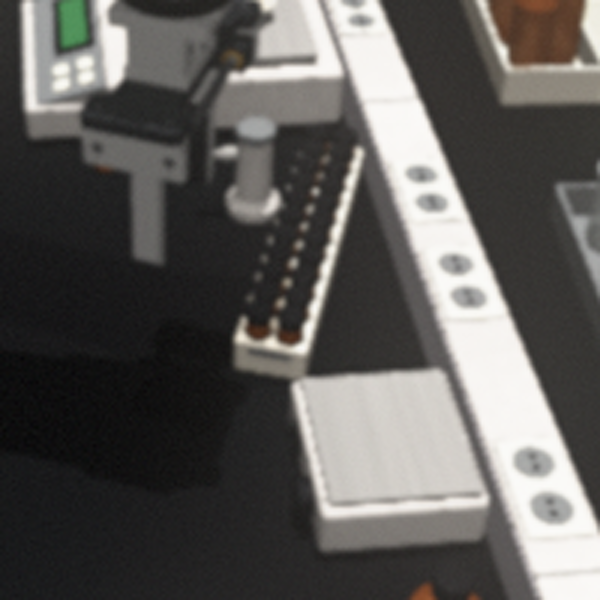

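View pics/topd13.png

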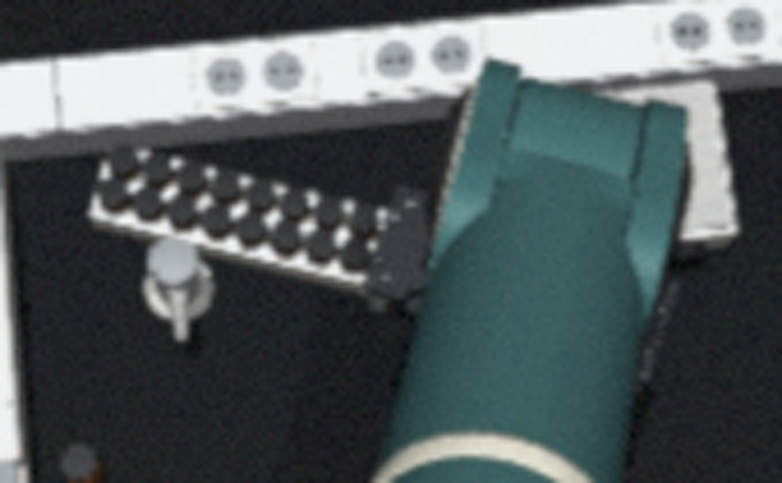

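View pics/wrist13.png

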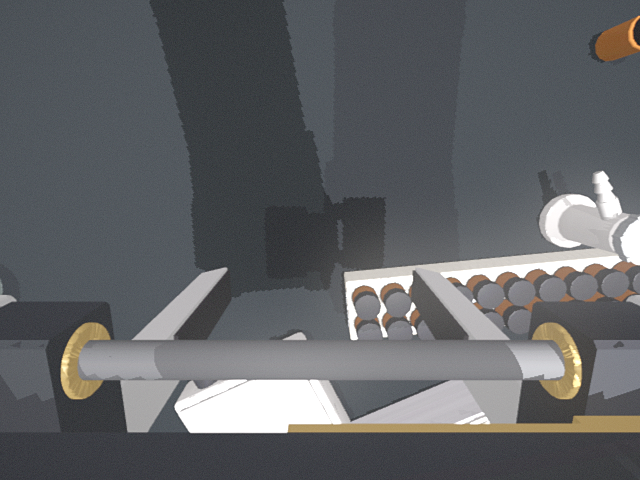

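Run:
```python
from h import *
r=meas([("RF",(234,365,0)),("RR",(302,378,0)),("RF",(235,337,30)),("RR",(307,346,30)),("LR",(362,147,30))],[("LF",(88,215,30)),("LR",(107,146,30))])
info(r); print(fing(*r,-60,-70),fing(*r,-33,-70))
```

```text
world [ 6.24169e+02  8.44110e+01 -2.87000e-01] spine [-78.081 -12.721  -0.35 ]
resid [-0.6 -0.2  1.5  0.2 -0.5  0.4 -1.1 -3.5  0.1  2.  -1.3  1.2  1.9 -0.2]
clear 2.0406476361334
tool in rack -70.25408153832984 -160.75280271334887 -1.6713373766462722
tap gap 2.0406476361334 along 60.896834980860426
LR [ -3.8 109.2] LF [-56.4 128.4] RR [ -99.7 -153.8] RF [-152.3 -134.7] stir corner -120 -196
[ 5.46816921e+02  3.42457209e+01 -2.86825665e-01] [ 5.72713884e+02  2.66071779e+01 -2.86825665e-01]
```

jog_arm(
  targets=[
    [0, 0.006, 0.028, 0, 0, 0, 1.6],
    [0, 0.008, 0.028, 0, 0, 0, 1.6],
    [0, 0.008, 0.025, 0, 0, 0, 1.6],
    [0, 0, 0, -0.035, 0, 0, 0],
    [0, 0, 0, -0.035, 0, 0, 0],
    [0, 0, 0, -0.03, 0, 0, 0],
    [0, 0, 0, -0.01, 0, 0, 0],
    [0, 0, 0, 0, 0, 0, 0],
  ],
)

```text
t: 16.32
tcp_pos: [535.1, 36.2, 11.0]
tool_rot: [0.113, 0.699, -0.109, 0.698]
contact_force: [-0.2, 1.0, 0.3]
width: 0.999
```

```bash
cat >> h.py <<'E'
def rel(r):
    st,M,yaw=tool(); w=s2w(*r); dx,dy=st["tcp_pos"][:2]-w[:2]; c,sn=np.cos(w[2]),np.sin(w[2])
    print("tcp",st["tcp_pos"].round(1),"yaw",round(yaw,3),"tilt",M[:2,0].round(3),"j",st["joint_positions"].round(2),"F",st["contact_force"].round(1),"t",st["t"],"in rack",round(c*dx+sn*dy,1),round(-sn*dx+c*dy,1),"dyaw",round(yaw-w[2],3))
E
python3 - <<'E'
from h import *
rel((-78.1,-12.7,-.35))
E
```

```text
tcp [535.1  36.2  11. ] yaw -0.317 tilt [-0.     0.006] j [-0.55  0.55  0.54  1.97 -0.42  0.73  1.5 ] F [-0.2  1.   0.3] t 16.3167 in rack -71.7 -71.5 dyaw -0.029
```

```bash
cat > sw.py <<'E'
from h import *
for th,lx,ly in ((-.35,-3.8,109.2),(-.3,-3.5,110),(-.2,-2.5,111),(-.1,-1.5,112),(0,0,112)):
    c,s=np.cos(th),np.sin(th); q=(lx-(c*28-s*140),ly-(s*28+c*140),th); print(np.round(q,3),fing(*q,-34,-71.5).round(3))
E
python3 sw.py
```

```text
[-78.108 -12.711  -0.35 ] [ 5.71275e+02  2.54850e+01 -2.87000e-01]
[-71.622 -15.473  -0.3  ] [ 5.80933e+02  2.05660e+01 -2.37000e-01]
[-57.756 -20.647  -0.2  ] [ 6.01485e+02  1.16020e+01 -1.37000e-01]
[-43.337 -24.505  -0.1  ] [ 6.22941e+02  4.64500e+00 -3.70000e-02]
[-28. -28.   0.] [ 6.45656e+02 -1.18900e+00  6.30000e-02]
```

jog_arm(
  targets=[
    [0, 0.007, -0.002, 0, 0, 0, 0.5],
    [0, 0.007, -0.002, 0, 0, 0, 0.5],
    [0, 0.007, -0.002, 0, 0, 0, 0.5],
    [0, 0.005, -0.0015, 0, 0, 0, 0.3],
    [0, 0.004, -0.001, 0, 0, 0, 0],
    [0, 0.002, -0.0005, 0, 0, 0, 0],
    [0, 0, 0, 0, 0, 0, 0],
  ],
)

```text
t: 16.9
tcp_pos: [574.4, 25.3, 17.5]
tool_rot: [0.103, 0.698, -0.098, 0.702]
contact_force: [-1.5, 0.2, -1.7]
width: 1.0
```

Run:
```python
from h import *
rel((-78.1,-12.7,-.35))
```

```text
tcp [574.4  25.3  17.5] yaw -0.285 tilt [0.006 0.006] j [-0.5   0.59  0.53  1.88 -0.42  0.78  1.54] F [-1.5  0.2 -1.7] t 16.9 in rack -30.9 -70.8 dyaw 0.002
```

jog_arm(
  targets=[
    [0, 0.0032, -0.0015, -0.001, 0, 0, 0.95],
    [0, 0.0032, -0.0015, -0.001, 0, 0, 0.95],
    [0, 0.0032, -0.0015, -0.001, 0, 0, 0.95],
    [0, 0.0032, -0.0015, -0.001, 0, 0, 0.95],
    [0, 0.0032, -0.0015, -0.001, 0, 0, 0.95],
    [0, 0.0032, -0.0015, 0, 0, 0, 0.95],
  ],
)

```text
t: 17.4
tcp_pos: [591.9, 17.0, 12.1]
tool_rot: [0.065, 0.705, -0.059, 0.704]
contact_force: [-5.0, 1.3, 3.4]
width: 1.002
```

Run:
```python
from h import *
rel((-62,-19,-.23)); pics(14)
```

```text
tcp [591.9  17.   12.1] yaw -0.176 tilt [0.    0.009] j [-0.45  0.62  0.49  1.83 -0.41  0.79  1.65] F [-5.   1.3  3.4] t 17.4 in rack -37.7 -69.4 dyaw -0.009
```

View pics/sided14.png

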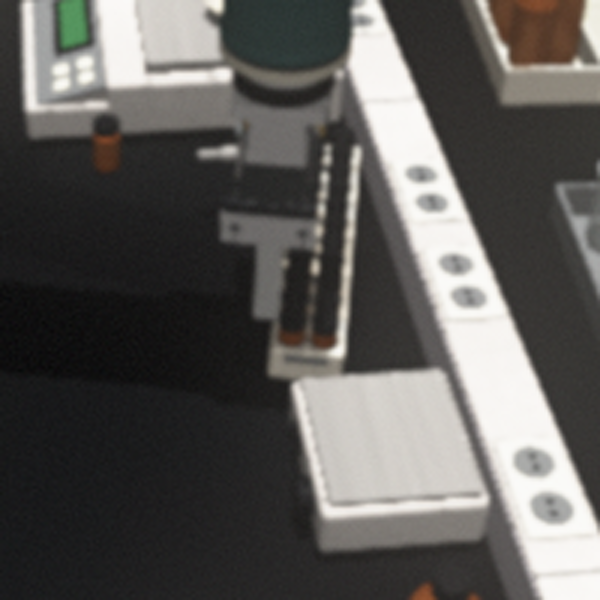

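View pics/topd14.png

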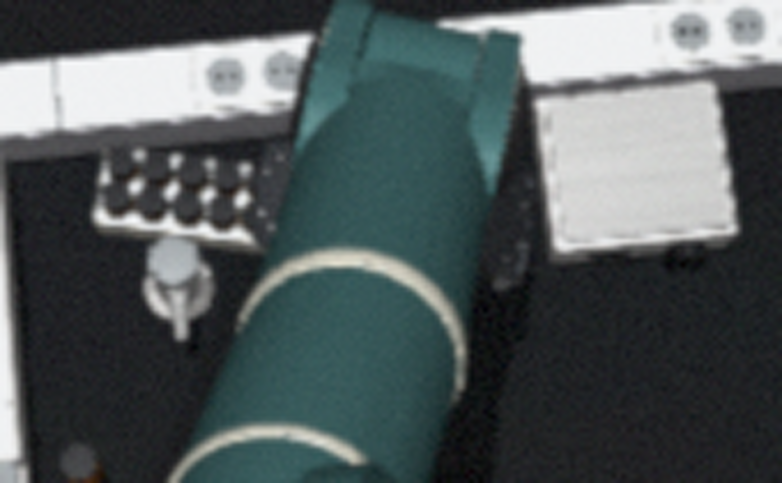

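Run:
```python
from h import *
r=meas([("RF",(269,374,0)),("RR",(345,380,0)),("RF",(271,344,30)),("RR",(348,347,30)),("LR",(361,147,30))],[("LF",(92,219,30)),("LR",(104,148,30))])
info(r); rel(r)
```

```text
world [ 6.37888e+02  8.08170e+01 -1.72000e-01] spine [-64.615 -17.168  -0.235]
resid [ 1.5  0.4 -1.5 -0.7  1.1 -1.2 -2.3 -5.5 -0.2  5.2 -0.8  0.9  2.1  0.8]
clear 7.808384453218622
tool in rack -33.98717684215835 -70.92062761474529 -1.5770446983578228
tap gap 8.84770948938872 along 67.87286664415896
LR [ -4.8 112.5] LF [-59.3 125.5] RR [ -70.  -159.8] RF [-124.4 -146.8] stir corner -120 -196
tcp [592.3  16.8  12.3] yaw -0.178 tilt [0.002 0.008] j [-0.45  0.62  0.5   1.83 -0.41  0.79  1.65] F [-1.5 -0.2 -1.5] t 17.6 in rack -34.0 -70.9 dyaw -0.006
```

jog_arm(
  targets=[
    [0, 0.0034, -0.001, 0, 0, 0, 0.92],
    [0, 0.0034, -0.001, 0, 0, 0, 0.92],
    [0, 0.0034, -0.001, 0, 0, 0, 0.92],
    [0, 0.0034, -0.001, 0, 0, 0, 0.92],
    [0, 0.0034, -0.001, 0, 0, 0, 0.92],
    [0, 0.0034, -0.001, 0, 0, 0, 0.92],
    [0, 0.0034, -0.001, 0, 0, 0, 0.92],
    [0, 0.0034, -0.001, 0, 0, 0, 0.92],
    [0, 0.0034, -0.001, 0, 0, 0, 0.92],
    [0, 0.0034, -0.001, 0, 0, 0, 0.92],
  ],
)

```text
t: 18.43
tcp_pos: [627.0, 6.4, 12.3]
tool_rot: [0.004, 0.708, 0.002, 0.706]
contact_force: [-5.2, 0.6, 4.1]
width: 1.001
```

Run:
```python
from h import *
rel((-38,-25,-.07)); pics(15)
```

```text
tcp [627.    6.4  12.3] yaw -0.003 tilt [-0.004  0.009] j [-0.38  0.66  0.45  1.74 -0.38  0.84  1.81] F [-5.2  0.6  4.1] t 18.4333 in rack -37.4 -68.5 dyaw 0.004
```

View pics/sided15.png

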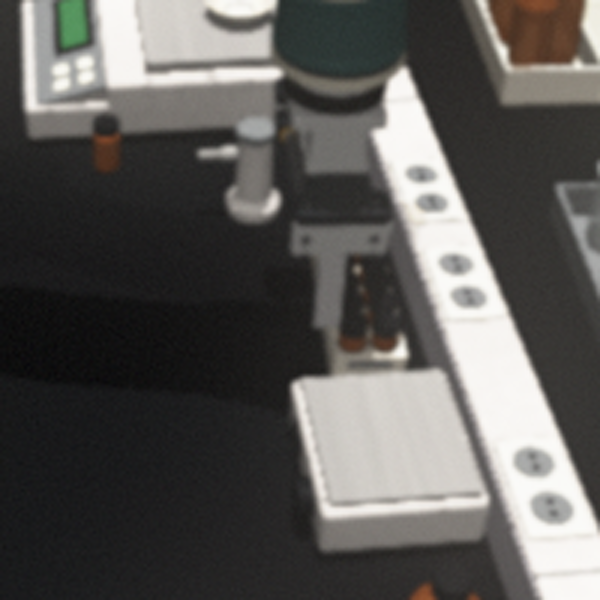

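View pics/topd15.png

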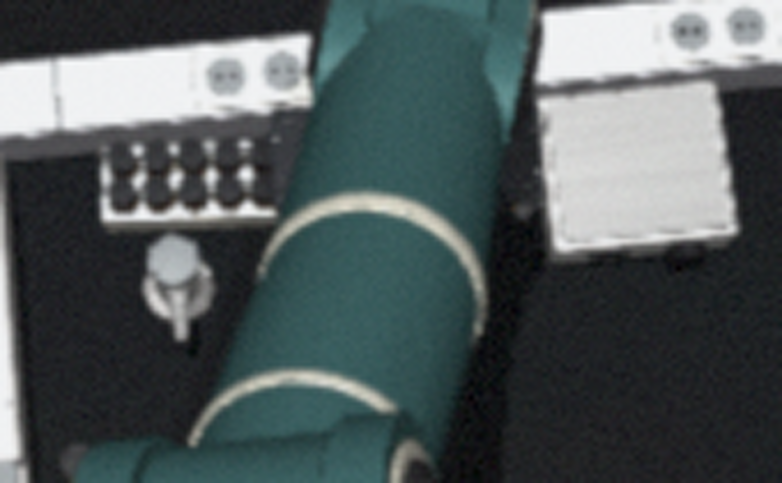

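jog_arm(
  targets=[
    [0, 0.0032, -0.0006, 0, 0, 0, 0.65],
    [0, 0.0032, -0.0006, 0, 0, 0, 0.65],
    [0, 0.0032, -0.0006, 0, 0, 0, 0.65],
    [0, 0.0032, -0.0006, 0, 0, 0, 0.65],
    [0, 0.0025, -0.0006, 0, 0, 0, 0.65],
  ],
)

```text
t: 18.95
tcp_pos: [642.4, 3.3, 12.1]
tool_rot: [-0.017, 0.709, 0.023, 0.705]
contact_force: [-5.6, 0.7, 4.0]
width: 1.0
```

Run:
```python
from h import *
rel((-28,-28,0)); pics(16)
```

```text
tcp [642.4   3.3  12.1] yaw 0.056 tilt [-0.006  0.009] j [-0.36  0.68  0.43  1.69 -0.37  0.86  1.86] F [-5.6  0.7  4. ] t 18.95 in rack -37.0 -66.8 dyaw -0.007
```

View pics/sided16.png

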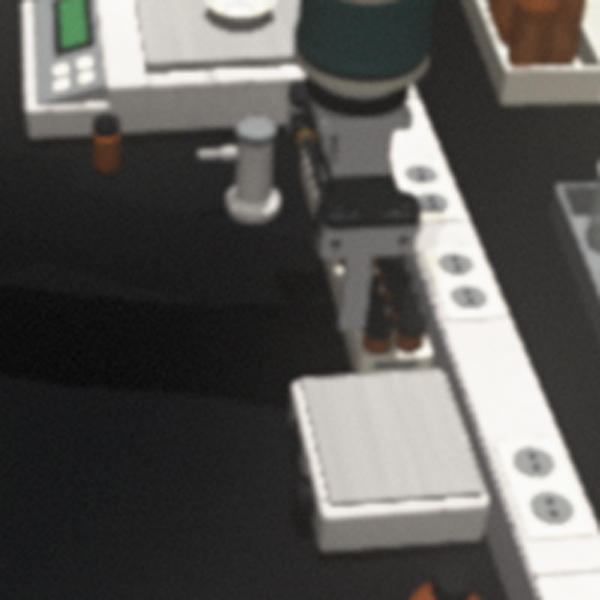

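View pics/topd16.png

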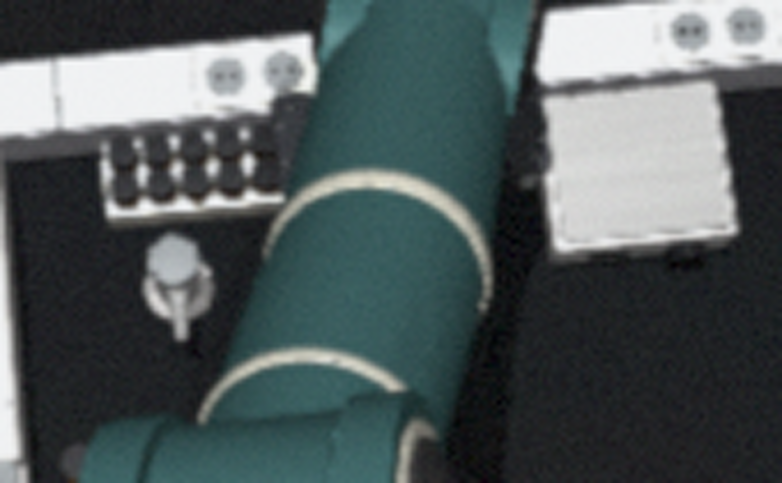

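jog_arm(
  targets=[
    [0, 0.002, 0, 0, 0, 0, 0.15],
    [0, 0.002, 0, 0, 0, 0, 0.15],
    [0, 0.002, 0, 0, 0, 0, 0.1],
  ],
)

```text
t: 19.3
tcp_pos: [645.0, 3.1, 11.8]
tool_rot: [-0.019, 0.711, 0.025, 0.703]
contact_force: [-23.5, 0.5, 19.6]
width: 1.002
```

Run:
```python
from h import *
rel((-28,-28,0)); pics(17)
```

```text
tcp [645.    3.1  11.8] yaw 0.062 tilt [-0.012  0.009] j [-0.35  0.69  0.43  1.68 -0.37  0.87  1.87] F [-23.5   0.5  19.6] t 19.3 in rack -34.4 -67.2 dyaw -0.001
```

View pics/sided17.png

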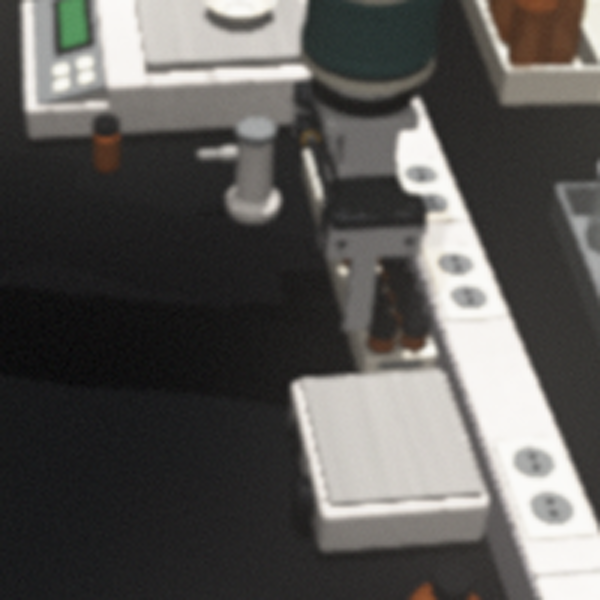

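jog_arm(
  targets=[
    [0, -0.004, 0, 0, 0, 0, 0],
    [0, -0.01, -0.0005, 0, 0, 0, 0],
    [0, -0.015, -0.001, 0, 0, 0, 0],
    [0, 0, 0, 0.03, 0, 0, 0],
    [0, -0.01, 0, 0.035, 0, 0, 0],
    [0, -0.03, 0, 0.03, 0, 0, 0],
    [0, -0.03, 0, 0.02, 0, 0, 0],
    [0, -0.035, 0, 0, 0, 0, 0],
    [0, -0.035, -0.02, 0, 0, 0, 0],
    [0, -0.03, -0.035, 0, 0, 0, 0],
    [0, 0, -0.035, 0, 0, 0, 0],
    [0, 0, 0, 0, 0, 0, 0],
  ],
)

```text
t: 20.4
tcp_pos: [442.9, -87.1, 130.5]
tool_rot: [-0.018, 0.706, 0.026, 0.708]
contact_force: [0.4, -1.6, 0.4]
width: 0.999
```

Run:
```python
from h import *
rel((-28,-28,0)); pics(18); get("wrist","wrist18")
```

```text
tcp [442.9 -87.1 130.5] yaw 0.063 tilt [0.002 0.012] j [-0.41  0.19  0.61  2.09 -0.15  0.9   1.92] F [ 0.4 -1.6  0.4] t 20.4 in rack -241.7 -144.5 dyaw -0.0
```

View pics/sided18.png

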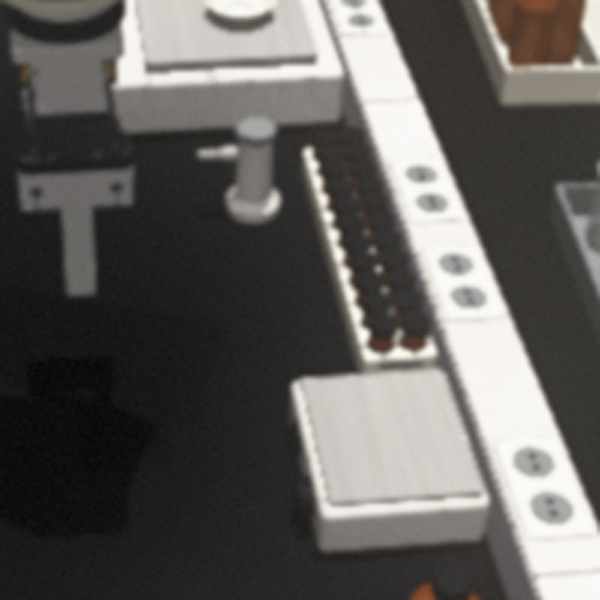

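View pics/topd18.png

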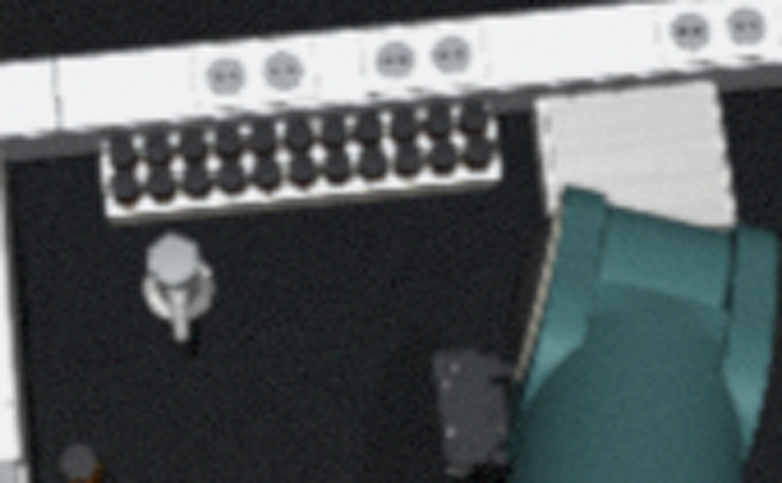

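View pics/wrist18.png

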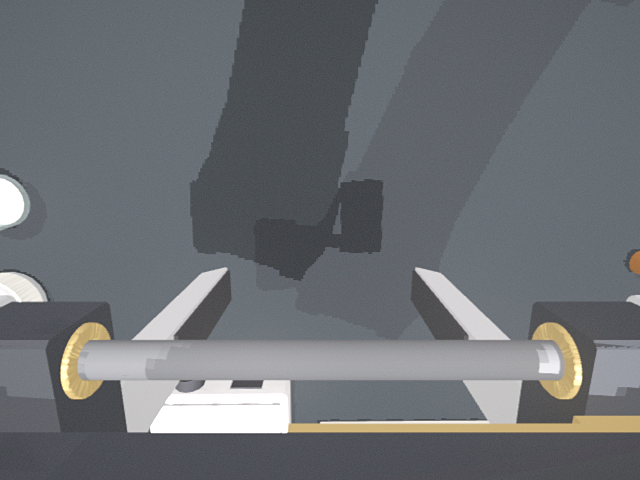

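Run:
```python
from h import *
t=get("top"); T=lambda u,v,z: onz(t,255+u/4.6-.4,165+v/4.6-.4,z)[:2]
g=cv2.cvtColor(t["image"],cv2.COLOR_RGB2GRAY).astype(float)
# front edge of rack: top lip/face -> lowest strong gradient per column
P=[];Q=[]
for c in range(282,360,3):
    col=g[185:216,c]; 
    # last crossing of 140 downward
    i=[k for k in range(len(col)-1) if col[k]>=140>col[k+1]]
    if i: k=i[-1]; v=185+k+(col[k]-140)/(col[k]-col[k+1]); P.append(w2s(*onz(t,c,v,30)[:2])[:2])
P=np.array(P); k=np.polyfit(P[:,1],P[:,0],1); res=P[:,0]-np.polyval(k,P[:,1]); ok=abs(res)<3; k=np.polyfit(P[ok,1],P[ok,0],1)
print("front edge (spine) slope",k, "at ends",np.polyval(k,[112,-168]),ok.sum(),len(P), res[ok].std())
for n,p in dict(LF=(106,219),RF=(501,182),LR=(101,143),RR=(495,107)).items(): print(n,w2s(*T(*p,30))[:2].round(1))
s=get("side"); S=lambda u,v,z: onz(s,270+u/3-.35,180+v/3-.35,z)[:2]
for n,p,z in (("RF",(362,369),12),("RFt",(362,362),30),("RRt",(436,356),30),("LFt",(304,149),30)): print(n,w2s(*S(*p,z))[:2].round(1))
crop(s,350,200,430,310,7,"sidez18")
```

```text
front edge (spine) slope [-2.01415435e-03 -5.82140825e+01] at ends [-58.43966776 -57.87570454] 26 26 0.5828394994365077
LF [-59.5 114.7]
RF [ -60.6 -167. ]
LR [ -3.1 113.6]
RR [  -4.6 -169.4]
RF [ -56.4 -160.8]
RFt [ -60.  -171.8]
RRt [  -2.7 -170.6]
LFt [-57.1 109. ]
```

View pics/sidez18.png

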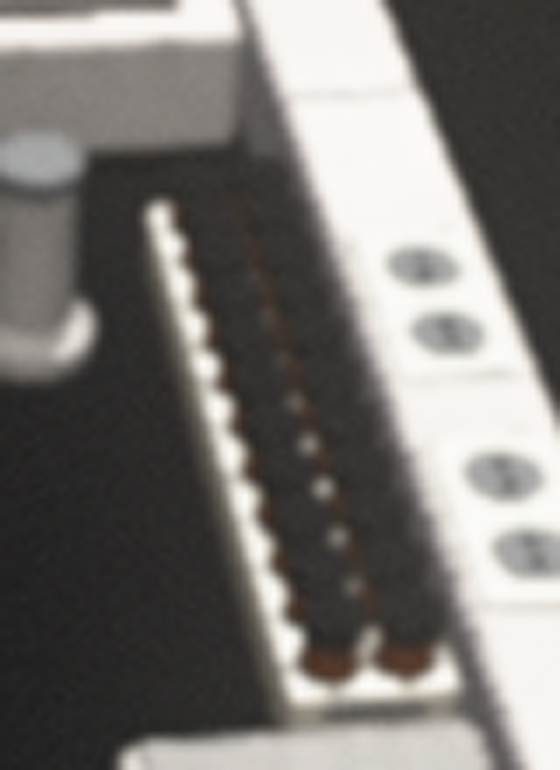

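Run:
```python
from h import *
for p in ((-62,-5),(-35,-5)): print(fing(-28,-27.5,0,*p))
```

```text
[6.13513265e+02 6.39245592e+01 6.27000000e-02]
[6.40460210e+02 6.56163502e+01 6.27000000e-02]
```

jog_arm(
  targets=[
    [0, 0.028, 0.024, 0, 0, 0, 0],
    [0, 0.028, 0.024, 0, 0, 0, 0],
    [0, 0.028, 0.024, 0, 0, 0, 0],
    [0, 0.028, 0.024, 0, 0, 0, 0],
    [0, 0.026, 0.024, 0, 0, 0, 0],
    [0, 0.022, 0.02, 0, 0, 0, 0],
    [0, 0, 0, 0, 0, 0, 0],
    [0, 0, 0, 0, 0, 0, 0],
  ],
)

```text
t: 21.32
tcp_pos: [611.7, 76.0, 125.6]
tool_rot: [-0.023, 0.707, 0.032, 0.706]
contact_force: [-0.3, -1.4, 0.0]
width: 1.003
```

Run:
```python
from h import *
rel((-28,-27.5,0))
```

```text
tcp [611.7  76.  125.6] yaw 0.078 tilt [-0.003  0.014] j [-0.53  0.49  0.49  1.7  -0.28  1.02  1.71] F [-0.3 -1.4  0. ] t 21.3167 in rack -63.1 7.2 dyaw 0.015
```

Shift 20 mm right, then descend.

jog_arm(
  targets=[
    [0, -0.001, -0.02, 0, 0, 0, -0.9],
    [0, 0, 0, 0, 0, 0, 0],
    [0, 0, 0, -0.035, 0, 0, 0],
    [0, 0, 0, -0.03, 0, 0, 0],
    [0, 0, 0, -0.03, 0, 0, 0],
    [0, 0, 0, -0.015, 0, 0, 0],
    [0, 0, 0, 0, 0, 0, 0],
  ],
)

```text
t: 21.9
tcp_pos: [608.9, 54.0, 11.9]
tool_rot: [-0.017, 0.707, 0.026, 0.707]
contact_force: [-1.2, 0.2, 0.1]
width: 0.999
```

Run:
```python
from h import *
rel((-28,-27.5,0)); pics(19)
```

```text
tcp [608.9  54.   11.9] yaw 0.061 tilt [-0.     0.013] j [-0.45  0.63  0.44  1.78 -0.37  0.81  1.8 ] F [-1.2  0.2  0.1] t 21.9 in rack -67.3 -14.7 dyaw -0.001
```

View pics/sided19.png

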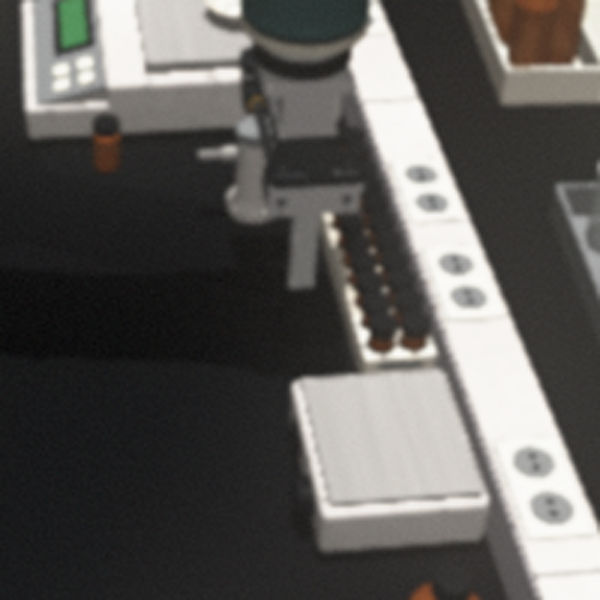

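Contact is expected at px ≈ -34.5, i.e. 33 mm ahead.

jog_arm(
  targets=[
    [0, 0.007, 0.0002, 0, 0, 0, 0],
    [0, 0.007, 0.0002, 0, 0, 0, 0],
    [0, 0.006, 0.0002, 0, 0, 0, 0],
    [0, 0.004, 0.0002, 0, 0, 0, 0],
    [0, 0.002, 0, 0, 0, 0, 0],
    [0, 0, 0, 0, 0, 0, 0],
  ],
)

```text
t: 22.5
tcp_pos: [642.4, 55.1, 21.0]
tool_rot: [-0.016, 0.703, 0.027, 0.71]
contact_force: [-2.1, 0.6, -2.0]
width: 0.997
```

Run:
```python
from h import *
rel((-28,-27.5,0))
```

```text
tcp [642.4  55.1  21. ] yaw 0.062 tilt [0.01  0.015] j [-0.44  0.66  0.44  1.7  -0.37  0.85  1.79] F [-2.1  0.6 -2. ] t 22.5 in rack -33.7 -15.6 dyaw -0.001
```

jog_arm(
  targets=[
    [0, -0.002, 0, -0.005, 0, 0, 0],
    [0, 0, 0, -0.004, 0, 0.3, 0],
    [0, 0.002, 0, 0, 0, 0, 0],
    [0, 0.002, 0, 0, 0, 0, 0],
    [0, 0.002, 0, 0, 0, 0, 0],
  ],
)

```text
t: 22.92
tcp_pos: [642.0, 55.2, 10.4]
tool_rot: [-0.016, 0.708, 0.027, 0.705]
contact_force: [-18.5, -1.1, 14.6]
width: 1.001
```

Run:
```python
from h import *
rel((-28,-27.5,0))
```

```text
tcp [642.   55.2  10.4] yaw 0.062 tilt [-0.005  0.016] j [-0.43  0.68  0.43  1.69 -0.38  0.86  1.8 ] F [-18.5  -1.1  14.6] t 22.9167 in rack -34.1 -15.5 dyaw -0.001
```

jog_arm(
  targets=[
    [0, -0.004, 0, 0, 0, 0, 0],
    [0, -0.01, -0.001, 0, 0, 0, 0],
    [0, -0.013, -0.001, 0, 0, 0, 0],
    [0, 0, 0, 0.03, 0, 0, 0],
    [0, 0, -0.01, 0.035, 0, 0, 0],
    [0, -0.02, -0.02, 0.035, 0, 0, 0],
    [0, -0.03, -0.02, 0.02, 0, 0, 0],
    [0, -0.035, -0.02, 0, 0, 0, 0],
    [0, -0.035, -0.02, 0, 0, 0, 0],
    [0, -0.03, -0.035, 0, 0, 0, 0],
    [0, 0, -0.035, 0, 0, 0, 0],
    [0, 0, 0, 0, 0, 0, 0],
  ],
)

```text
t: 23.92
tcp_pos: [460.6, -104.8, 130.9]
tool_rot: [-0.017, 0.707, 0.03, 0.706]
contact_force: [0.5, -1.5, 1.0]
width: 0.998
```

Run:
```python
from h import *
rel((-28,-28,0)); t=get("top","top20"); get("side","side20")
g=cv2.cvtColor(t["image"],cv2.COLOR_RGB2GRAY).astype(float); P=[]
for c in range(282,360,3):
    col=g[185:216,c]; i=[k for k in range(len(col)-1) if col[k]>=140>col[k+1]]
    if i: k=i[-1]; P.append(w2s(*onz(t,c,185+k+(col[k]-140)/(col[k]-col[k+1]),30)[:2])[:2])
P=np.array(P); k=np.polyfit(P[:,1],P[:,0],1); print(k,len(P))
# spine foot slope to the left of & beyond rack, lid edge
T=lambda u,v,z: onz(t,255+u/4.6-.4,165+v/4.6-.4,z)[:2]
```

```text
tcp [ 460.6 -104.8  130.9] yaw 0.066 tilt [-0.003  0.018] j [-0.36  0.23  0.61  2.04 -0.19  0.92  1.99] F [ 0.5 -1.5  1. ] t 23.9167 in rack -225.2 -163.3 dyaw 0.004
[-1.72188775e-03 -5.82080244e+01] 26
```

View pics/top20.png

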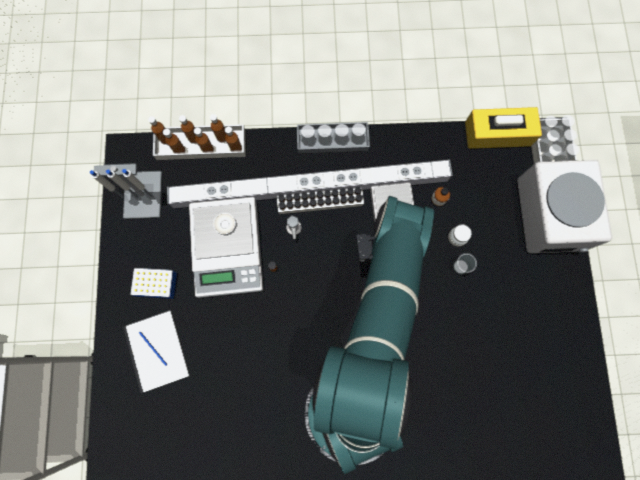

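View pics/side20.png

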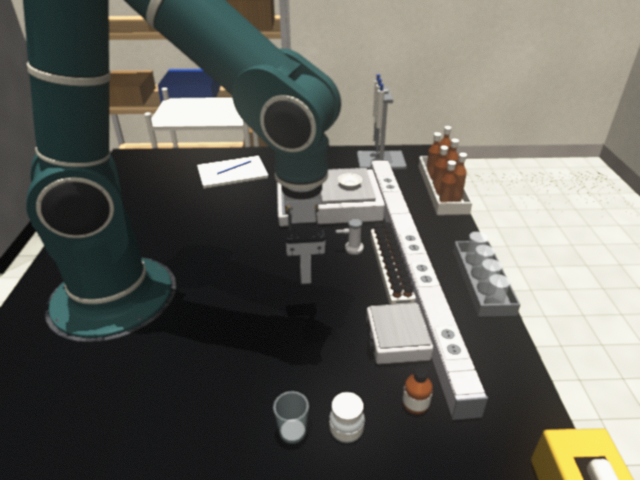

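```bash
python3 -c "
from cell import arm
print(arm.hand_in(), arm.observe()['t'])"
```

```text
the job is handed in; nothing more can be done
the job is handed in; nothing more can be done
```

The rack is in its bay, flush against the trunking, and I handed the job in at about 24 s of the 70 s allowed.

**How it went:** I slid it flat on the bench throughout, pushing only with the fingertips.
1. I turned it from its front face.
2. I pushed its right end so the left end went in behind the tap.
3. I swung the right end round from the front.
4. I pressed it against the trunking twice, at about 24 N off-centre and about 19 N near the middle. Its position did not change measurably between the two.

**Last checks:**
- **Alignment:** the front edge is parallel to the trunking within 0.002 rad. It measures 58 mm from the face against the rack's 56 mm width. That is within the 2 mm calibration, so the cameras cannot rule out a very small gap, but the rack stopped firmly under the push.
- **Clearances:** the right end is about 27 mm from the stirrer, and the left end is about 50 mm past the tap's centre.
- **Other things:** the bottle, jar, beaker, loose vial, dish and tip box look to be where they were in the first pictures. I compared them by eye and did not measure them again.
- **Arm:** it stood clear of everything at hand-in.

**Checks that disagreed or were tight:**
- The two cameras put the stirrer's and the tap's positions along the bench up to about 10 mm apart. I planned with cautious values.
- The closest pass was the rack by the tap's foot, with a computed gap of about 2 mm. Pushing forces there stayed under 10 N, so I saw no sign of contact, but I cannot exclude a light touch.

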